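# Catch the grinding stones and shelve the dish

### The job

Hold the empty dish level under the chute and push the gate's paddle back with the dish's nose, so that all five grinding stones slide into the dish while you hold it off the table. Then set the dish on the table in front of the rack and slide it, nose first, between the two full dishes, pushing them apart, gently on until its nose meets the stop; leave it there standing flat with all five stones in it, one full dish on either side. Do not tip the full dishes or knock over or shift the cup and the plaster cylinder.

Things in the scene. Friction and masses are not known exactly. Their poses are not given: they have to be found in the camera images.
- handle (a point): Centre of the handle of the empty grey plastic dish (loose, 0.16-0.26 kg): a level bar behind the pan, 53 mm long (x), 18 wide (y), 28 high (from 28 to 56 mm above the dish's underside). This point lies 83 mm behind the pan's centre, 138 mm behind the nose, 42 mm above the underside. x points from handle to nose, z up.
- bowl (a point): Centre of the same dish's open pan (smooth plastic): 110 mm long (x), 70 wide (y), 45 high, walls 4. This point lies 22.5 mm above its underside, 55 mm behind the nose. The pan's last 32 mm taper from 70 to a flat nose 36 mm wide at the +x end. Same axes.
- chute: Fixed metal chute on a stand, left or right of the rack: channel 34 mm wide, coming down at 30 degrees towards its own -x (about towards the robot), shut by a spring gate just past its lip; five stones wait in it in single file. Origin on the table below its posts; posts and foot plate reach from 55 mm before to 95 mm beyond it, so the space under the lip is free.
- lip (a point): Middle of the lower end of the chute's floor, 137 mm above the table, 107 mm on the -x side of the chute's origin; chute's axes. Stones leave towards -x and pass the height of a dish's rim up to 60 mm in front (-x) of the lip. The opened gate sinks to 105 mm above the table.
- paddle (a point): Middle of the front of the gate's paddle, a steel plate 50 mm wide hung below the lip, lower edge leaning to the robot (at rest 32 mm on the -x side of the lip, 86 mm above the table). Pushed along the chute's +x by the nose of a level dish (underside 55 mm above the table), about 43 mm of travel opens the gate (nose then 10 mm past the lip). Spring: 2 N at first, 6 N open; it shuts again when let go.
- gate (a joint): Gate angle in rad: 0 shut, grows as the paddle is pushed, firm stop at 0.75; stones pass freely above about 0.45.
- rack: Fixed low wooden frame on the table, no floor, open towards its own -x (about the robot), 244 mm wide inside (y), side rails 130 mm long, 22 high. Origin on the table, middle of the back rail's inner face. There a firm stop block (34 mm wide, 26 high) stands with its face 5 to 30 mm in front of the rail: set anew each time and not reported; the nose must feel for it.
- left_mid (a point): Centre of the pan, 22.5 mm up, of the full dish on the rack's +y side: shape and axes as the empty dish, with stones, loose, 0.25-0.5 kg, nose at the back rail, handle to the robot. The gap between the two full dishes' pans is 48-58 mm, less than the dish's width; they slide apart (25 mm free beside each) when the tapered nose is pushed between them, against under 10 N.
- right_mid (a point): The same for the full dish on the rack's -y side.
- cup: Bystander: small terracotta cup, 68 mm across, 70 mm high, loose. Origin under its centre.
- prop: Bystander: loose upright plaster cylinder, 36 mm across, 50 mm high. Origin under its centre.
- stone1: Grinding stone 1 of five (1 is nearest the gate): white glazed ceramic dome, flat-bottomed, 24 mm across, 20 mm high, 36 g, loose. Origin at its centre, half-way up.
- stone2: Grinding stone 2 of five (1 is nearest the gate): white glazed ceramic dome, flat-bottomed, 24 mm across, 20 mm high, 36 g, loose. Origin at its centre, half-way up.
- stone3: Grinding stone 3 of five (1 is nearest the gate): white glazed ceramic dome, flat-bottomed, 24 mm across, 20 mm high, 36 g, loose. Origin at its centre, half-way up.
- stone4: Grinding stone 4 of five (1 is nearest the gate): white glazed ceramic dome, flat-bottomed, 24 mm across, 20 mm high, 36 g, loose. Origin at its centre, half-way up.
- stone5: Grinding stone 5 of five (1 is nearest the gate): white glazed ceramic dome, flat-bottomed, 24 mm across, 20 mm high, 36 g, loose. Origin at its centre, half-way up.
There are look-alikes about, which are no part of the job. What is shaped like the part that bears left_mid but blue is not meant.

How it is judged:
By the outcome, as a careful person would: the job done as asked, in the order asked, and still so for the second after the job is handed in, with the robot touching nothing.
It also fails if it takes over 64 s, if anything falls off the work surface, if the arm or the gripper's body presses on something with over 40 N, if the wrist force passes 120 N, or if a joint passes its speed limit or range.

### The arm

A 6-joint arm with a two-finger parallel gripper is mounted at the origin on the work surface. World frame = base frame: x ahead of the robot, y to its left, z up, the work surface at z = 0. Lengths are in mm, angles in rad, forces in N, time in s.
With the tool pointing down it reaches from about 275 to 750 mm from the base axis. Payload 10.2 kg.
Tool frame: the origin (TCP) lies at the very end of the fingers, on their centre line; the grasp point (between the pads) lies 19 mm behind it; z points along the fingers, x is the direction in which the jaws open and shut, and the axes are right-handed (so a half turn about z gives the same grasp; the last joint's range is limited). The gripper opens to 85 mm and grips with 20 to 120 N. Pads are 22 mm wide; open, the fingers measure 114 mm over their backs; the gripper's body (76 mm by 85 mm) begins 54 mm behind the grasp point. The pads swing forward as they close: fully open they stand 13 mm farther back than shut.
Start: joints at [-0.223, 0.313, 1.498, -0, 1.331, -0.223], TCP at [525.006, -0.013, 231.294] pointing down, gripper open.
Joint ranges: [-2.94, 2.94], [-0.97, 2.17], [0.19, 2.56], [-1.23, 4.37], [0.02, 3.11], [-2.88, 2.88]. Speed limits (rad/s): [2.39, 2.39, 3.01, 3.14, 3.14, 3.14].

### API

Orientations are given as a unit quaternion [w, x, y, z].
In Python, from rig import ctrl, cams gives the robot as it stands.
- The arm moves only by the tool play_rows, never from a script. Its argument "steps" is a list of rows, each a list of 2 entries, a list of its own where there are three numbers: the shift along the tool's x, y, z normalised to -1 to 1, where 1 is 0.75 m, then the turn, a rotation vector about the tool's x, y, z normalised to -1 to 1, where 1 is 45 degrees. A call has 1 to 20 rows; each row shifts and turns the commanded pose from where the row before left it, along the tool's axes as they then stand; what a row does not reach is not made up. A row lasts 1/10 s, in which the tool goes at most 50 mm and 8.59 degrees, less where a joint would pass 70% of its speed; a pose out of reach is approached as far as the arm can. A call with a number of a shift or a turn outside -1 to 1 is refused whole. A call with a gripper value outside its range is refused whole. "grip" is the closure, from 0 (fully open) to 1 (shut), set as the call begins (left out, the last holds). The fingers move at their own pace and stop on an object; "squeeze" is the grip in N (left out, the last holds). Time passes only in rows, so rows that do not move let the fingers close. It gives the time, the measured TCP pose, the force and the opening at its end, in the units of the state.
- ctrl.sense(): the state, without advancing time (a new reading comes with each control period).
- cams.capture(name): name is "scene" or "side" or "wrist"; returns the picture (400x640x3 uint8, red, green, blue); there is no depth.
- cams.camera_info(name): a dict with "fx", "fy", "cx", "cy" (pixels), "xyz" and "attitude" of the camera in the world. Camera axes: x right, y up, looking along -z (the intrinsics and any distortion apply to the point x, -y, -z); pixel columns grow to the right and rows downward; lengths in mm; the calibration is good to about 2 mm. A picture is of the moment at which its call begins: read the wrist's pose just before it. camera_info takes no time and is no camera call; for the wrist camera it gives the pose at the moment of the call.
- ctrl.finish_job(): hands the job in, once; it reports no verdict.
Trained networks look in the newest picture that a camera, given by its name, has taken for a name from the list of things; names that differ only in an ending like _2 or _b are one class to them, and where a whole thing is asked for, a point or a joint stands for the part that bears it (a point fixed in the world has none). Each returns a list of dicts, best first, with "p" (0 to 1); they miss things now and then, are a little off and sometimes report something else, mostly with a low value. They report only what shows in the picture. A call takes as long as a camera call. They do not tell look-alikes from the thing itself.
- cams.search_frame(camera, thing): "rect" ([centre column, centre row, width, height] in pixels, round what is visible of it).
- cams.tip_of(camera, thing): "pixel" ([column, row] in pixels: a listed point, or the origin of a listed thing).
The state is a dict: "time_s": time; "joints": joint angles; "dq": joint speeds; "tau": joint torques, N m; "eef_pos": TCP position; "ee_rot": TCP orientation; "force": force on the tool from outside, world axes, zero at the start; "wrist_torque": the same for the moment, N m; "grip_width": opening from 0.0 (shut) to 1.0 (fully open).
Only numpy, scipy, OpenCV 4.12 (cv2) and the standard library are available. Lean on these libraries where they do the work, as an engineer would, in place of code of your own. Each camera call takes 0.05 s, during which the arm holds its last target.

## Working session

There is one attempt and no reset: what is moved stays moved. The work goes in short steps, Python scripts to look and compute and a tool call to move; the robot and the scene stay as the last step left them, time stands still between calls to the robot, and variables do not carry over. Pictures are saved under pics/ and viewed, and the job is handed in when it is done.

Besides the shell and the picture viewer there is one more tool, called after "Emit:" as name([rows], argument=value, ...), one row to a line, values as JSON. play_rows: Moves the arm, as the interface text tells. Its arguments: {"type":"object","properties":{"steps":{"type":"array"},"grip":{"type":"number"},"squeeze":{"type":"number"}},"required":["steps"]}

```bash
ls; mkdir -p pics; python3 - <<'E'
from rig import ctrl, cams
import cv2
s=ctrl.sense(); print(s)
for n in ["scene","side","wrist"]:
    print(n,cams.camera_info(n))
    im=cams.capture(n); cv2.imwrite(f"pics/{n}0.png",im[:,:,::-1])
print(ctrl.sense()["time_s"])
E
```

```text
pics
{'time_s': 0.0, 'joints': array([-2.23425449e-01,  3.13470024e-01,  1.49844410e+00,  5.54623045e-07,
        1.33101353e+00, -2.23418486e-01]), 'dq': array([ 0.00032411,  0.00055488,  0.00035751, -0.0005241 ,  0.00108094,
        0.00083758]), 'tau': array([-5.78409599e-04, -4.12261176e+01, -2.59742296e+01, -3.58453699e-04,
        4.11797926e-03, -1.23038126e-05]), 'eef_pos': array([5.24737608e+02, 3.42348112e-02, 2.30722194e+02]), 'ee_rot': array([-1.48159074e-04,  9.99999777e-01, -3.54762756e-06, -6.50849186e-04]), 'force': array([-0.62266997,  0.34376044, -0.75205587]), 'wrist_torque': array([ 0.01792935, -0.03983901, -0.02972492]), 'grip_width': 1.0015306193877356}
scene {'fx': 363.99732018969286, 'fy': 363.99732018969286, 'cx': 321.5594335442907, 'cy': 196.31584128226967, 'xyz': array([826.06274741, 237.9508771 , 842.7678874 ]), 'attitude': array([0.43830129, 0.10878504, 0.20872737, 0.86746221])}
side {'fx': 519.369881530277, 'fy': 519.369881530277, 'cx': 323.73272174258506, 'cy': 193.38537666179616, 'xyz': array([ 124.50505393, -647.75117651, 1043.71437198]), 'attitude': array([ 0.90172247,  0.33268721, -0.09920862, -0.25763046])}
wrist {'fx': 318.6442291834526, 'fy': 318.6442291834526, 'cx': 318.60086551481743, 'cy': 203.65467409970802, 'xyz': array([524.85704844,  72.35785174, 373.53601967]), 'attitude': array([ 9.89956757e-01, -1.41366379e-01,  1.06042134e-03,  2.03278546e-04])}
0.15
```

View pics/scene0.png

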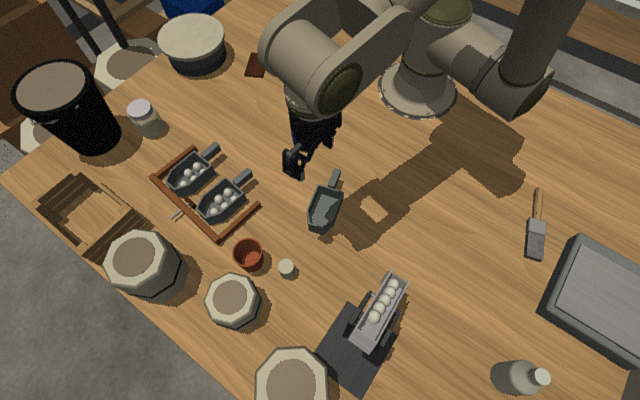

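View pics/side0.png

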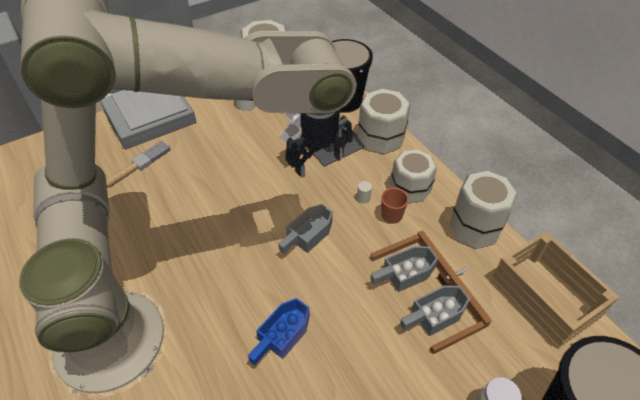

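View pics/wrist0.png

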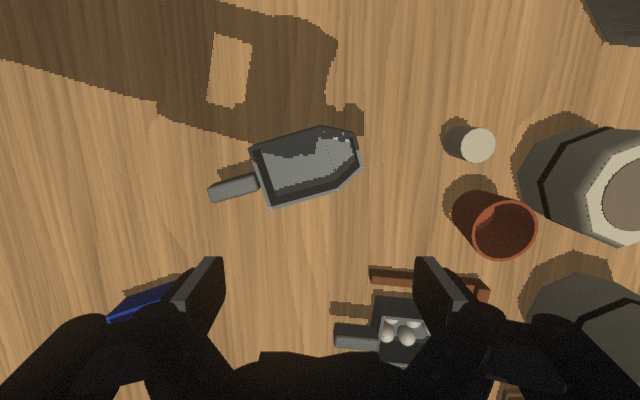

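```bash
cat > h.py <<'E'
from rig import ctrl, cams
import numpy as np, cv2
from scipy.spatial.transform import Rotation as R
def ray(cam,px,info=None):
    i=info or cams.camera_info(cam)
    q=np.array(i['attitude']); r=R.from_quat([q[1],q[2],q[3],q[0]])
    d=np.array([(px[0]-i['cx'])/i['fx'],-(px[1]-i['cy'])/i['fy'],-1.])
    return np.array(i['xyz']),r.apply(d)
def atz(cam,px,z,info=None):
    o,d=ray(cam,px,info); return o+d*(z-o[2])/d[2]
def proj(cam,p,info=None):
    i=info or cams.camera_info(cam)
    q=np.array(i['attitude']); r=R.from_quat([q[1],q[2],q[3],q[0]])
    c=r.inv().apply(np.array(p)-i['xyz']); 
    return np.stack([i['cx']+i['fx']*c[...,0]/-c[...,2], i['cy']-i['fy']*c[...,1]/-c[...,2]],-1)
def tri(rays):
    A=0;b=0
    for o,d in rays:
        d=d/np.linalg.norm(d);P=np.eye(3)-np.outer(d,d);A=A+P;b=b+P@o
    x=np.linalg.solve(A,b)
    return x,[np.linalg.norm((np.eye(3)-np.outer(d,d)/(d@d))@(x-o)) for o,d in rays]
def save(n,im): cv2.imwrite(f"pics/{n}.png",im[:,:,::-1])
E
python3 - <<'E'
from h import *
Z=dict(handle=42,bowl=22.5,chute=0,lip=137,paddle=86,rack=0,left_mid=22.5,right_mid=22.5,cup=0,prop=0)
for cam in ["scene","side","wrist"]:
    for t,z in Z.items():
        if cam=="wrist" and t in("chute","lip","paddle"): continue
        for d in cams.tip_of(cam,t)[:4]:
            print(cam,t,round(d['p'],2),np.round(d['pixel'],1),np.round(atz(cam,d['pixel'],z),1))
print(ctrl.sense()['time_s'])
E
```

```text
scene handle 0.85 [337.2 178. ] [425.5  -1.3  42. ]
scene chute 0.75 [218.8 202.3] [ 645.2 -217.6    0. ]
scene chute 0.59 [359.2 338.8] [705.3 256.5   0. ]
scene lip 0.62 [394.2 282.3] [598.6 251.4 137. ]
scene lip 0.53 [219.6 203.8] [ 676.2 -139.6  137. ]
scene lip 0.27 [286.8 271.1] [705.3  69.3 137. ]
scene paddle 0.55 [394.7 282.3] [581.6 253.2  86. ]
scene paddle 0.3 [378.9 306.7] [643.2 253.1  86. ]
scene rack 0.96 [187.5 210.3] [ 709.1 -265.8    0. ]
scene left_mid 0.8 [221.  203.7] [ 649.6 -198.3   22.5]
scene left_mid 0.56 [305.8 125.7] [ 329.4 -176.1   22.5]
scene right_mid 0.88 [190.1 180.6] [ 648.4 -308.5   22.5]
scene prop 0.76 [285.1 273.7] [689.1  37.2   0. ]
scene prop 0.45 [324.6 209.8] [500.4  14.3   0. ]
scene prop 0.39 [392.1 282. ] [556.8 249.7   0. ]
side handle 0.83 [286.8 242.9] [431.8  -7.6  42. ]
side bowl 0.81 [308.9 224.1] [511.9  25.4  22.5]
side chute 0.67 [325.4 146.3] [704.9 255.5   0. ]
side lip 0.75 [293.1 125.5] [598.4 245.9 137. ]
side paddle 0.71 [291.7 135.6] [601.9 263.2  86. ]
side paddle 0.42 [293.4 124.2] [628.4 300.3  86. ]
side rack 0.8 [446.8 282.4] [ 704.6 -272.4    0. ]
side rack 0.65 [363.5 199.5] [683.9  34.3   0. ]
side left_mid 0.65 [409.8 262.9] [ 653.3 -195.1   22.5]
side left_mid 0.61 [287.7 328. ] [ 331.6 -187.6   22.5]
side right_mid 0.97 [442.9 307.8] [ 642.7 -324.8   22.5]
side cup 0.65 [390.8 218.4] [707.1 -53.7   0. ]
side cup 0.19 [289.6 243. ] [450.4  15.4   0. ]
side prop 0.77 [362.5 197.4] [685.7  41.7   0. ]
side prop 0.16 [390.3 220.1] [702.7 -57.5   0. ]
wrist handle 0.92 [233.1 183.4] [433.4  -2.1  42. ]
wrist bowl 0.97 [310.7 161.2] [515.8  18.7  22.5]
wrist left_mid 0.68 [413. 336.] [ 648.  -210.4   22.5]
wrist cup 0.76 [471.4 209.5] [712.3 -44.2   0. ]
wrist prop 0.85 [455.9 139.9] [683.1  40.    0. ]
1.5
```

```bash
cat >> h.py <<'E'
def P2(x,y,yaw,pts):
    c,s=np.cos(yaw),np.sin(yaw); pts=np.array(pts,float)
    return np.stack([x+c*pts[:,0]-s*pts[:,1],y+s*pts[:,0]+c*pts[:,1],pts[:,2]],-1)
# dish frame: origin at underside below bowl centre
RIM=[(-55,-35,45),(-55,35,45),(23,35,45),(55,18,45),(55,-18,45),(23,-35,45)]
BASE=[(a,b,0) for a,b,_ in RIM]
HND=[(-109.5,-9,56),(-109.5,9,56),(-56.5,9,56),(-56.5,-9,56)]
CH=[(-107,-17,137),(-107,17,137),(-107+120,17,137+69.3),(-107+120,-17,137+69.3)]
FOOT=[(-55,0,0),(95,0,0)]
RACK=[(-130,-122,22),(0,-122,22),(0,122,22),(-130,122,22)]
def draw(im,cam,polys,crop,k,name,info=None):
    x0,y0,x1,y1=crop
    o=cv2.resize(im[y0:y1,x0:x1],None,fx=k,fy=k,interpolation=cv2.INTER_CUBIC)[:,:,::-1].copy()
    for p,col,cl in polys:
        q=(proj(cam,p,info)-[x0,y0]+.5)*k-.5
        cv2.polylines(o,[np.round(q*8).astype(int).reshape(-1,1,2)],cl,col,1,cv2.LINE_AA,3)
    cv2.imwrite(f"pics/{name}.png",o)
E
python3 - <<'E'
from h import *
rd=lambda n:cv2.imread(f"pics/{n}.png")[:,:,::-1]
d=lambda x,y,w:[(P2(x,y,w,RIM),(0,0,255),1),(P2(x,y,w,BASE),(0,255,255),1),(P2(x,y,w,HND),(0,255,0),1)]
draw(rd("wrist0"),"wrist",d(515,19,.26),(190,100,390,230),4,"dw")
ch=lambda x,y,w:[(P2(x,y,w,CH),(0,0,255),1),(P2(x,y,w,FOOT),(0,255,0),0)]
draw(rd("scene0"),"scene",ch(705,256,.03),(300,250,430,400),4,"cs")
rk=[(P2(706,-268,-.03,RACK),(0,255,0),0)]+d(650,-202,-.03)+d(646,-318,-.03)
draw(rd("scene0"),"scene",rk,(140,130,280,260),4,"rs")
draw(rd("side0"),"side",rk,(350,220,500,360),4,"rd")
E
```

```text
(no output)
```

View pics/dw.png

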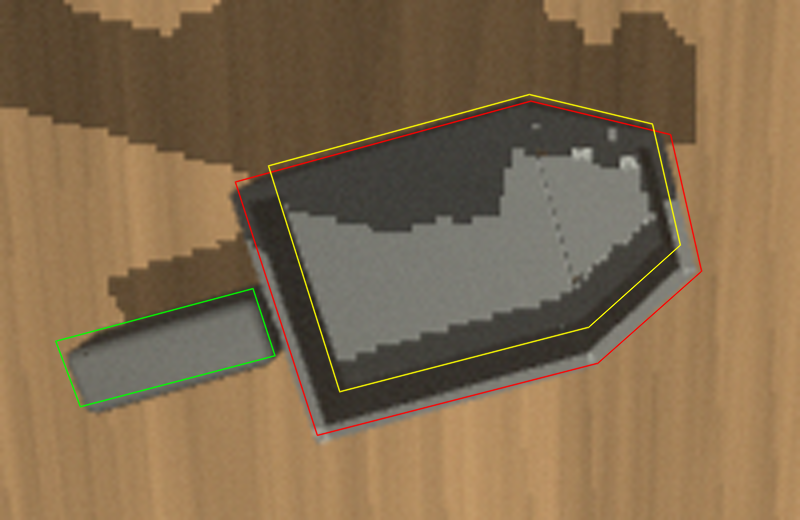

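View pics/cs.png

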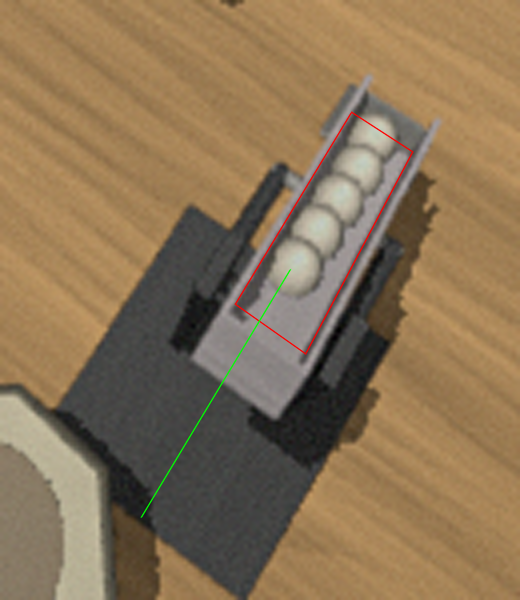

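View pics/rs.png

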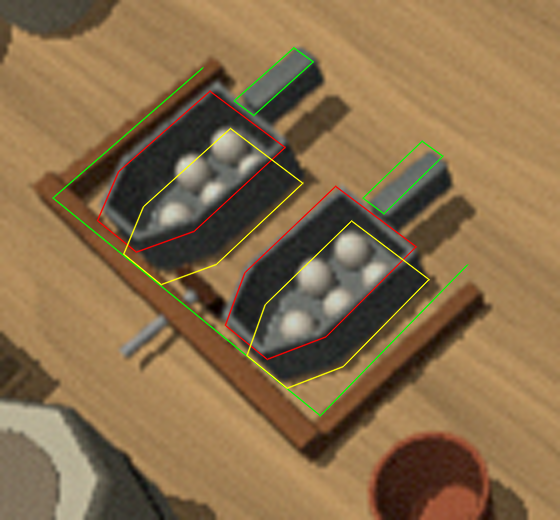

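View pics/rd.png

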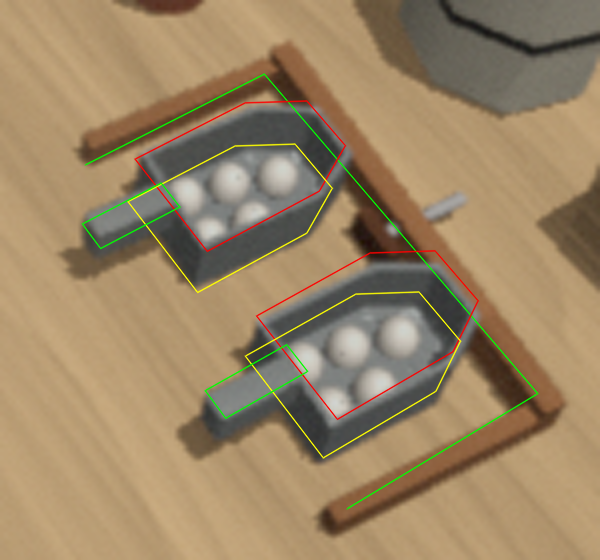

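Emit:
play_rows([
  [[0.0125,0.05,-0.0165],[0,0,0]],
  [[0.0125,0.05,-0.0165],[0,0,0]],
  [[0.0125,0.05,-0.0165],[0,0,0]],
  [[0.0125,0.05,-0.0165],[0,0,0]],
  [[0.0125,0.05,-0.0165],[0,0,0]],
  [[0.0125,0.05,-0.0165],[0,0,0]],
  [[0.0125,0.05,-0.0165],[0,0,0]],
  [[0.0125,0.05,-0.0165],[0,0,0]],
  [[0,0,0],[0,0,0]],
  [[0,0,0],[0,0,0]],
])

```text
time_s: 2.5
eef_pos: [600.0, -300.5, 329.5]
ee_rot: [-0.0, 1.0, -0.0, -0.0]
force: [0.7, 0.1, 0.2]
grip_width: 0.998
```

```bash
python3 - <<'E'
from h import *
import pickle
inf=cams.camera_info("wrist"); im=cams.capture("wrist"); save("wrist1",im); pickle.dump(inf,open("w1.pkl","wb"))
im=cams.capture("side"); save("side1",im)
print(ctrl.sense()['time_s'],ctrl.sense()['eef_pos'])
E
```

```text
2.6 [ 599.97636057 -299.06505063  330.10159415]
```

View pics/wrist1.png

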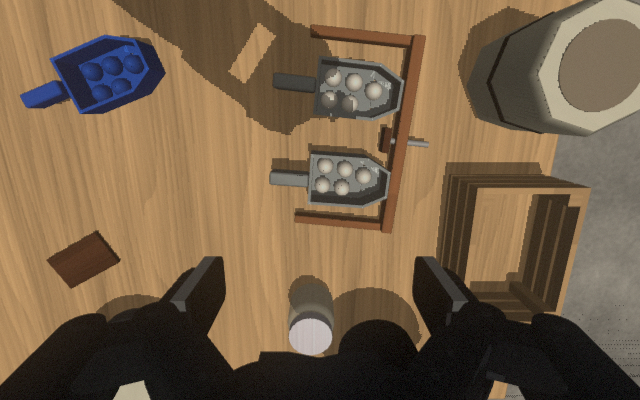

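View pics/side1.png

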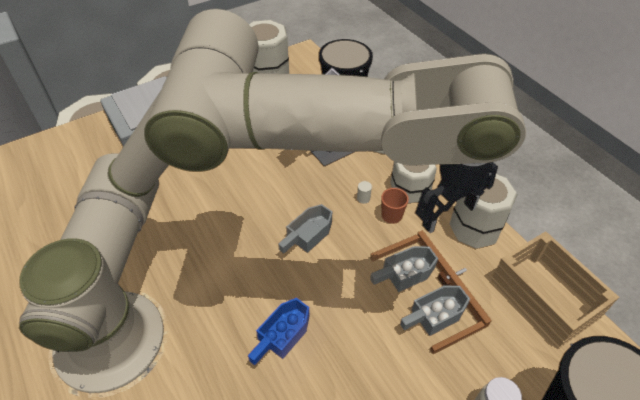

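Emit:
play_rows([
  [[0,-0.0625,0],[0,0,0]],
  [[0,-0.0625,0],[0,0,0]],
  [[0,-0.0625,0],[0,0,0]],
  [[0,-0.0625,0],[0,0,0]],
  [[0,-0.0625,0],[0,0,0]],
  [[0,-0.0625,0],[0,0,0]],
  [[0,-0.0625,0],[0,0,0]],
  [[0,-0.0625,0],[0,0,0]],
  [[0,-0.0625,0],[0,0,0]],
  [[0,-0.0625,0],[0,0,0]],
  [[0,0,0],[0,0,0]],
  [[0,0,0],[0,0,0]],
])

```text
time_s: 3.8
eef_pos: [599.1, 170.2, 330.4]
ee_rot: [0.0, 1.0, 0.001, -0.0]
force: [-0.1, -0.3, -0.4]
grip_width: 0.998
```

```bash
python3 - <<'E'
from h import *
import pickle
inf=cams.camera_info("wrist"); im=cams.capture("wrist"); save("wrist2",im); pickle.dump(inf,open("w2.pkl","wb"))
print(ctrl.sense()['time_s'],ctrl.sense()['eef_pos'])
E
```

```text
3.85 [599.41751001 168.95516222 330.42525092]
```

View pics/wrist2.png

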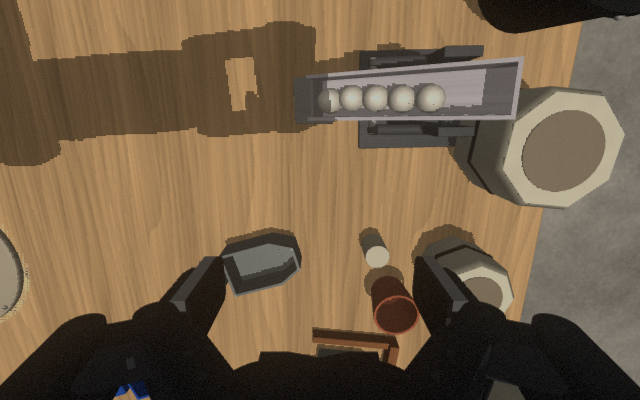

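Wrist view shows chute clearly (lip near (325,95), foot plate about (360–480, 50–147)). I overlay the models.

```bash
python3 - <<'E'
from h import *
import pickle
rd=lambda n:cv2.imread(f"pics/{n}.png")[:,:,::-1]
w1=pickle.load(open("w1.pkl","rb"));w2=pickle.load(open("w2.pkl","rb"))
d=lambda x,y,w:[(P2(x,y,w,RIM),(0,0,255),1),(P2(x,y,w,BASE),(0,255,255),1),(P2(x,y,w,HND),(0,255,0),1)]
PAD=[(-139,-25,86),(-139,25,86)]
ch=lambda x,y,w:[(P2(x,y,w,CH),(0,0,255),1),(P2(x,y,w,FOOT),(0,255,0),0),(P2(x,y,w,PAD),(255,255,0),0)]
draw(rd("wrist2"),"wrist",ch(705,256,.03),(280,20,480,160),4,"cw",w2)
rk=[(P2(706,-268,-.03,RACK),(0,255,0),0)]+d(650,-202,-.03)+d(646,-318,-.03)
draw(rd("wrist1"),"wrist",rk,(260,10,440,240),3,"rw",w1)
for nm in ["lip","paddle","chute"]:
    for r in cams.tip_of("wrist",nm)[:2]: print(nm,r['p'],r['pixel'])
E
```

```text
lip 0.56 [321.4, 101.8]
paddle 0.61 [308.5, 99.1]
chute 0.38 [370.4, 240.7]
```

View pics/cw.png

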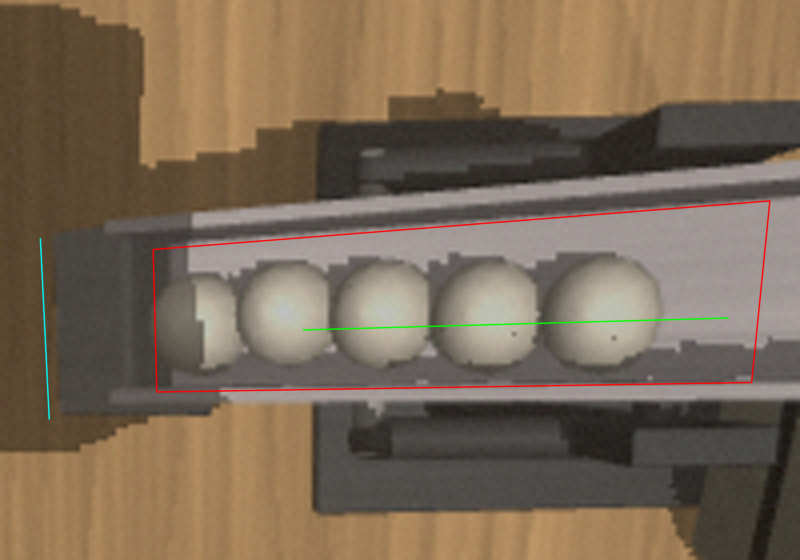

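View pics/rw.png

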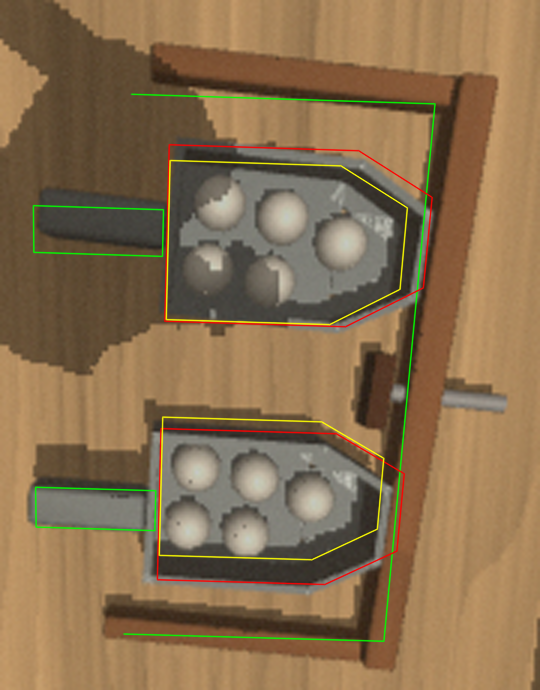

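```bash
python3 - <<'E'
from h import *
rd=lambda n:cv2.imread(f"pics/{n}.png")[:,:,::-1]
draw(rd("wrist1"),"wrist",[],(290,10,440,130),5,"z1")
draw(rd("wrist1"),"wrist",[],(290,125,440,240),5,"z2")
E
```

```text
(no output)
```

View pics/z1.png

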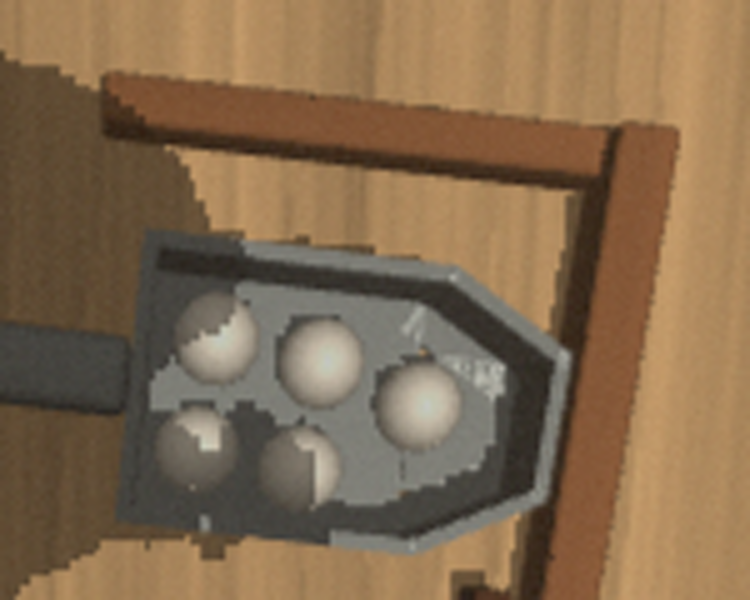

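View pics/z2.png

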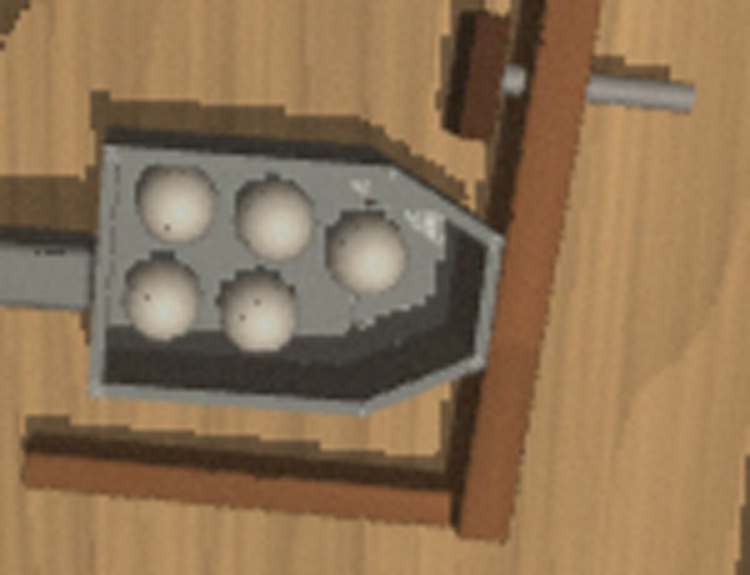

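```bash
python3 - <<'E'
from h import *
import pickle
from scipy.optimize import least_squares
w1=pickle.load(open("w1.pkl","rb"));w2=pickle.load(open("w2.pkl","rb"))
a=lambda p:np.array(p)/5+[290,10]-.0
b=lambda p:np.array(p)/5+[290,125]
def fit(pts,px,info,x0,cam="wrist"):
    f=lambda v:(proj(cam,P2(*v,pts),info)-px).ravel()
    r=least_squares(f,x0); return np.round(r.x,4),np.round(r.fun.reshape(-1,2),1).tolist()
px=np.vstack([b([(28,455),(464,492)]),a([(606,176),(106,122)])])
print(fit(RACK,px,w1,[706,-268,-.05]))
order=[1,2,3,4,5,0]
RR=[RIM[i] for i in order]
L=a([(148,235),(455,272),(570,352),(548,497),(412,550),(120,520)])
Rr=b([(105,148),(388,168),(502,240),(485,362),(362,410),(93,390)])
print(fit(RR,L,w1,[650,-202,0]));print(fit(RR,Rr,w1,[646,-318,0]))
print("stop",atz("wrist",b((464,72)),26,w1),atz("wrist",b((475,12)),26,w1),atz("wrist",b((457,130)),26,w1))
# dish from wrist0 (pose start, use nominal)
w0=dict(w2); 
w0['xyz']=np.array([524.857,72.358,373.536]);w0['attitude']=np.array([9.89956757e-01,-1.41366379e-01,1.06042134e-03,2.03278546e-04])
c=lambda p:np.array(p)/4+[190,100]
print(fit([RIM[0],RIM[5],RIM[4]]+HND,c([(320,438),(595,360),(693,268),(84,411),(66,354),(252,300),(277,357)]),w0,[515,19,.26]))
# paddle/lips on wrist2
k=lambda p:np.array(p)/4+[280,20]
print("paddle L,R",atz("wrist",k((57,235)),86,w2),atz("wrist",k((62,412)),86,w2))
print("lip-ish",atz("wrist",k((125,235)),137,w2),atz("wrist",k((125,390)),137,w2))
E
```

```text
(array([ 7.068721e+02, -2.689054e+02, -9.760000e-02]), [[0.4, -0.5], [-0.3, 0.1], [0.3, 0.2], [-0.4, 0.2]])
(array([ 6.506845e+02, -2.039053e+02, -1.018000e-01]), [[-0.9, -0.9], [0.4, -1.4], [0.6, -0.0], [0.0, 0.7], [0.6, 1.1], [-0.8, 0.8]])
(array([ 6.408331e+02, -3.222544e+02, -7.230000e-02]), [[-0.5, -0.7], [1.0, -0.5], [0.2, -0.8], [0.1, 0.4], [0.4, 0.9], [-1.3, 1.0]])
stop [ 687.70408087 -266.02872739   26.        ] [ 689.80980639 -249.93771015   26.        ] [ 686.63728345 -281.90416967   26.        ]
(array([5.146721e+02, 1.855820e+01, 2.839000e-01]), [[0.0, 0.4], [1.0, 0.3], [1.9, -0.4], [-0.3, 1.3], [-2.3, -0.6], [0.0, -1.4], [-0.3, 1.0]])
paddle L,R [570.60083139 277.17623031  86.        ] [571.17557574 228.43087037  86.        ]
lip-ish [591.07948298 272.66445133 137.        ] [590.95140784 235.77562964 137.        ]
```

```bash
python3 - <<'E'
from h import *
import pickle
w2=pickle.load(open("w2.pkl","rb"))
k=lambda p:np.array(p)/4+[280,20]
s=lambda p:np.array(p)/4+[300,250]
for z in (4,8):
  print("w2 foot",[np.round(atz("wrist",k(p),z,w2)[:2],1).tolist() for p in [(318,122),(314,512)]])
  print("scene foot",[np.round(atz("scene",s(p),z)[:2],1).tolist() for p in [(192,205),(390,340),(60,410),(243,600)]])
# stones
for p,q in zip([(195,322),(288,312),(383,314),(487,313),(605,312)],[(375,135),(358,170),(337,200),(317,232),(296,266)]):
  x,e=tri([ray("wrist",k(p),w2),ray("scene",s(q))]); print(np.round(x,1),np.round(e,1))
rd=lambda n:cv2.imread(f"pics/{n}.png")[:,:,::-1]
draw(rd("wrist2"),"wrist",[],(280,40,400,130),6,"z3")
draw(rd("scene0"),"scene",[],(340,260,430,360),6,"z4")
im=cams.capture("side"); save("side2",im)
draw(im,"side",[],(260,60,400,180),5,"z5")
E
```

```text
w2 foot [[653.0, 320.3], [656.6, 190.3]]
scene foot [[654.6, 192.1], [650.1, 319.1], [784.2, 195.9], [800.2, 322.8]]
w2 foot [[652.6, 319.6], [656.1, 190.8]]
scene foot [[655.5, 192.3], [651.0, 318.7], [784.4, 196.1], [800.3, 322.4]]
[608.  251.7 157.1] [0. 0.]
[629.1 253.7 165.1] [0.1 0.1]
[649.1 252.9 175.4] [0.1 0.1]
[669.2 252.8 187.4] [0.1 0.1]
[689.7 252.7 201.2] [0. 0.]
```

View pics/z3.png

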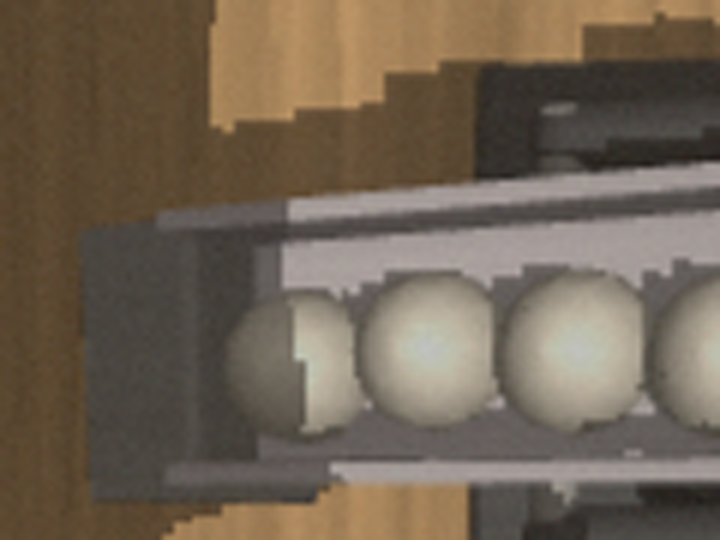

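View pics/z4.png

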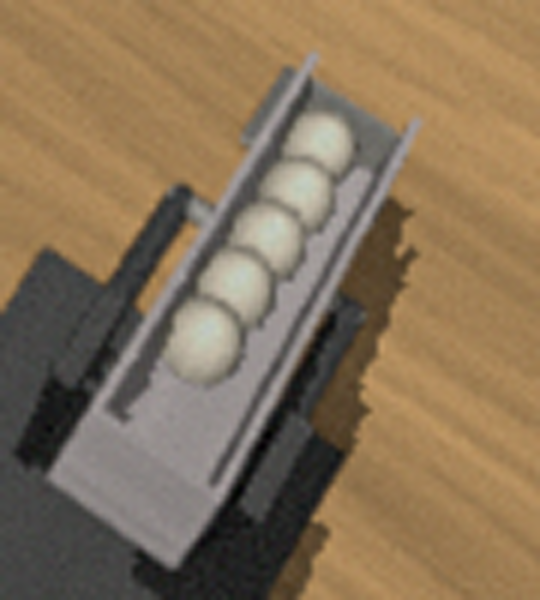

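View pics/z5.png

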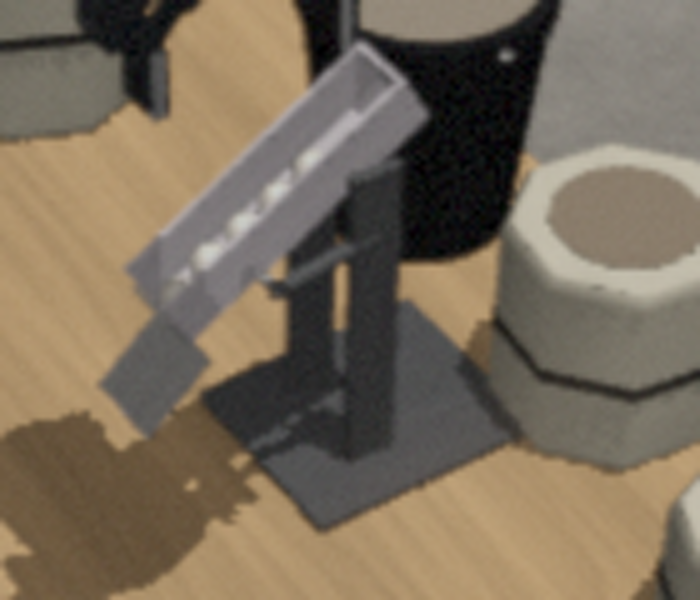

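Emit:
play_rows([
  [[-0.037,0.038,0.02],[0,0,0]],
  [[-0.037,0.038,0.02],[0,0,0]],
  [[-0.037,0.038,0.02],[0,0,0]],
  [[-0.037,0.038,0.02],[0,0,0]],
  [[-0.037,0.038,0.02],[0,0,0]],
  [[-0.037,0.038,0.02],[0,0,0]],
  [[0,0,0.015],[0,0,0.166]],
  [[0,0,0.015],[0,0,0.166]],
  [[0,0,0.015],[0,0,0.166]],
  [[0,0,0.015],[0,0,0.166]],
  [[0,0,0.015],[0,0,0.166]],
  [[0,0,0.015],[0,0,0.166]],
  [[0,0,0.015],[0,0,0.166]],
  [[0,0,0.015],[0,0,0.166]],
  [[0,0,0.015],[0,0,0.166]],
  [[0,0,0.015],[0,0,0.166]],
  [[0,0,0],[0,0,0]],
  [[0,0,0],[0,0,0]],
])

```text
time_s: 5.85
eef_pos: [433.6, -2.7, 128.2]
ee_rot: [-0.0, 0.796, -0.606, 0.0]
force: [-0.6, -0.2, -0.3]
grip_width: 1.0
```

```bash
python3 - <<'E'
from h import *
import pickle
s=ctrl.sense();inf=cams.camera_info("wrist"); im=cams.capture("wrist"); save("wrist3",im); pickle.dump(inf,open("w3.pkl","wb"))
print(s['time_s'],s['eef_pos'],s['ee_rot'],s['joints'],inf)
d=lambda x,y,w:[(P2(x,y,w,RIM),(0,0,255),1),(P2(x,y,w,HND),(0,255,0),1)]
x,y=514.7,18.6
draw(im,"wrist",d(x,y,.27),(0,0,640,400),1.25,"w3o",inf)
E
```

```text
5.85 [433.56472244  -2.67497622 128.191318  ] [-5.84058898e-05  7.95736907e-01 -6.05642425e-01  1.55728622e-04] [-2.77728543e-01  2.34386391e-01  1.89805115e+00 -5.51524482e-06
  1.00882251e+00  1.02342032e+00] {'fx': 318.6442291834526, 'fy': 318.6442291834526, 'cx': 318.60086551481743, 'cy': 203.65467409970802, 'xyz': array([501.93028593,  17.58200582, 270.92569824]), 'attitude': array([ 0.78774007, -0.1128595 ,  0.08567158, -0.59949036])}
```

View pics/w3o.png

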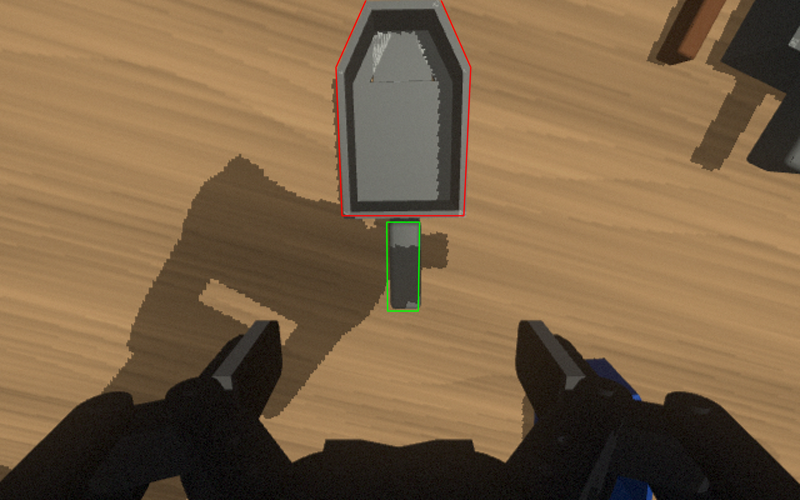

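Emit:
play_rows([
  [[0,0,0.04],[0,0,0]],
  [[0,0,0.04],[0,0,0]],
  [[0,0,0.03],[0,0,0]],
  [[0,0,0.02],[0,0,0]],
  [[0,0,0.01],[0,0,0]],
  [[0,0,0],[0,0,0]],
])

```text
time_s: 6.5
eef_pos: [433.5, -2.4, 22.7]
ee_rot: [0.0, 0.795, -0.606, -0.0]
force: [-0.4, 0.7, 0.8]
grip_width: 0.998
```

Emit:
play_rows([
  [[0,0,0],[0,0,0]],
  [[0,0,0],[0,0,0]],
  [[0,0,0],[0,0,0]],
  [[0,0,0],[0,0,0]],
  [[0,0,0],[0,0,0]],
  [[0,0,0],[0,0,0]],
  [[0,0,0],[0,0,0]],
  [[0,0,0],[0,0,0]],
], grip=1, squeeze=80)

```text
time_s: 7.3
eef_pos: [433.8, -2.4, 23.2]
ee_rot: [-0.0, 0.795, -0.607, 0.0]
force: [-0.9, -0.6, 6.3]
grip_width: 0.198
```

Emit:
play_rows([
  [[0,0,-0.012],[0,0,0]],
  [[0,0,-0.02],[0,0,0]],
  [[0,0,-0.022],[0,0,0]],
  [[0,0,-0.02],[0,0,0.157]],
  [[0,0,0],[0,0,0.157]],
  [[-0.032,0.004,0],[0,0,0]],
  [[-0.048,0.004,0],[0,0,0]],
  [[-0.048,0.004,0],[0,0,0]],
  [[-0.048,0.004,0],[0,0,0]],
  [[-0.048,0.004,0],[0,0,0]],
  [[-0.048,0.004,0],[0,0,0]],
  [[-0.048,0.004,0],[0,0,0]],
  [[-0.016,0,0],[0,0,0]],
  [[0,0,0],[0,0,0]],
  [[0,0,0],[0,0,0]],
])

```text
time_s: 8.8
eef_pos: [407.2, 248.6, 78.2]
ee_rot: [0.0, 0.714, -0.7, -0.0]
force: [0.0, 0.2, -2.4]
grip_width: 0.202
```

```bash
python3 - <<'E'
from h import *
import pickle
s=ctrl.sense()
for c in ["side","wrist","scene"]:
    inf=cams.camera_info(c); im=cams.capture(c); save(c+"4",im); 
    if c=="wrist": pickle.dump(inf,open("w4.pkl","wb"))
    rim=[(a,b,z+55) for a,b,z in RIM]
    e=s['eef_pos']
    p=P2(e[0]+83,e[1]+1.7,.02,rim)
    draw(im,c,[(p,(0,0,255),1),(P2(709.3,256,.022,CH),(0,255,0),1)],(0,0,640,400),1.25,c+"4o",inf)
print(s['time_s'],s['eef_pos'],s['force'],s['grip_width'])
E
```

```text
8.8 [407.22669231 248.59356789  78.23815096] [ 0.02778358  0.1915368  -2.36154107] 0.20178117175753948
```

View pics/side4o.png

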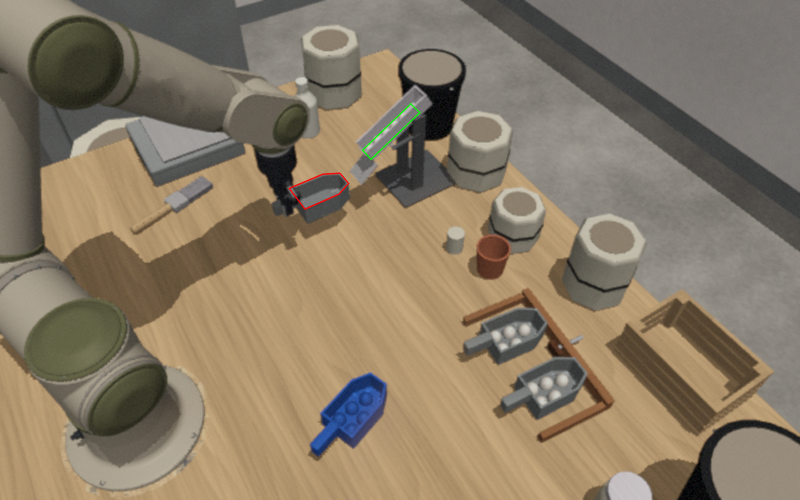

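View pics/wrist4o.png

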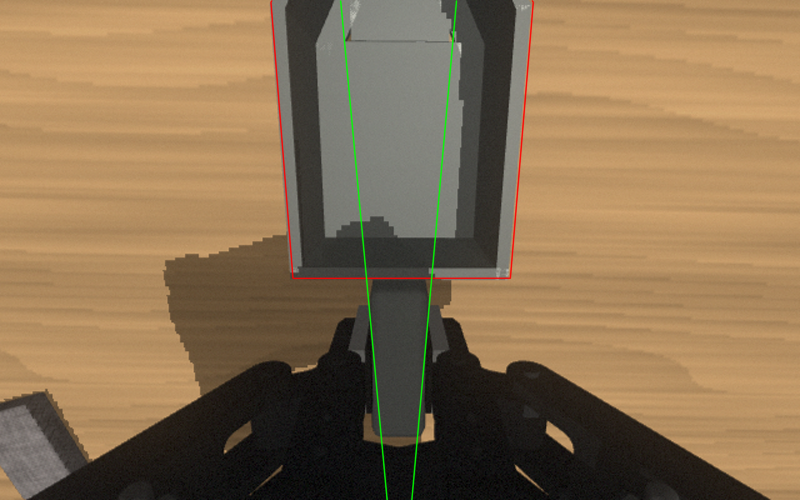

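View pics/scene4o.png

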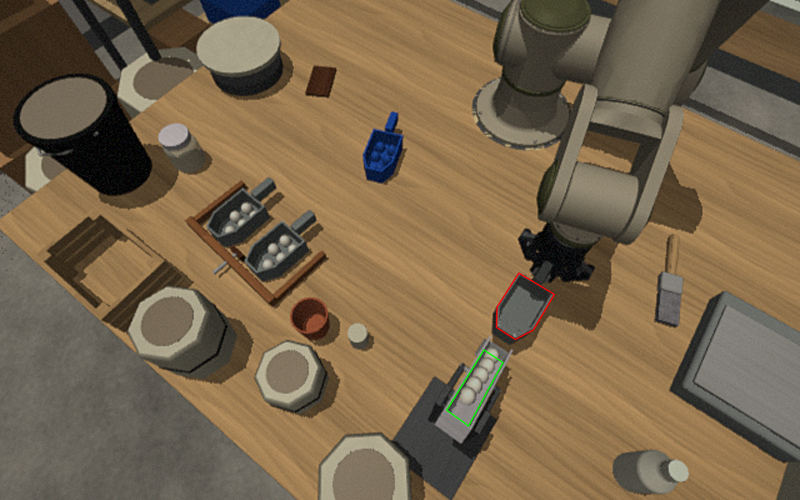

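Emit:
play_rows([
  [[0,-0.016,0],[0,0,0]],
  [[0,-0.016,0],[0,0,0]],
  [[0,-0.01,0],[0,0,0]],
  [[0,-0.01,0],[0,0,0]],
  [[0,0,0],[0,0,0]],
])

```text
time_s: 9.45
eef_pos: [445.9, 249.3, 77.6]
ee_rot: [0.001, 0.714, -0.7, -0.001]
force: [-4.3, -0.8, -3.8]
grip_width: 0.197
```

```bash
python3 - <<'E'
from h import *
s=ctrl.sense()
im=cams.capture("side"); save("side5",im); draw(im,"side",[],(220,80,380,190),5,"side5o")
print(s['time_s'],s['eef_pos'],s['force'],s['wrist_torque'],s['grip_width'])
E
```

```text
9.45 [445.88206276 249.33512121  77.61443344] [-4.29780837 -0.8485696  -3.81380063] [-0.17034026  0.92786997 -0.10853512] 0.1972693967890695
```

View pics/side5o.png

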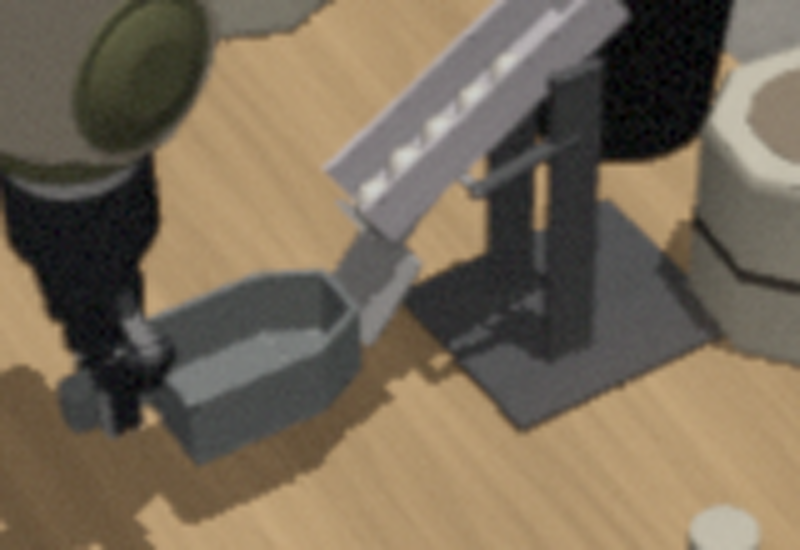

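Emit:
play_rows([
  [[0,-0.008,0],[0,0,0]],
  [[0,-0.008,0],[0,0,0]],
  [[0,-0.008,0],[0,0,0]],
  [[0,-0.008,0],[0,0,0]],
  [[0,-0.008,0],[0,0,0]],
  [[0,0,0],[0,0,0]],
  [[0,0,0],[0,0,0]],
  [[0,0,0],[0,0,0]],
  [[0,0,0],[0,0,0]],
  [[0,0,0],[0,0,0]],
])

```text
time_s: 10.5
eef_pos: [475.6, 250.6, 78.1]
ee_rot: [0.001, 0.714, -0.7, -0.0]
force: [-6.3, 0.4, -4.7]
grip_width: 0.198
```

```bash
python3 - <<'E'
from h import *
s=ctrl.sense()
im=cams.capture("side"); save("side6",im); draw(im,"side",[],(220,80,380,190),5,"side6o")
im=cams.capture("wrist"); save("wrist6",im)
print(s['time_s'],s['eef_pos'],s['force'],s['wrist_torque'],s['grip_width'])
E
```

```text
10.5 [475.57700654 250.58270977  78.05782373] [-6.28993029  0.42756927 -4.67877872] [-0.01335059  1.40350674  0.03522212] 0.1976094664568341
```

View pics/side6o.png

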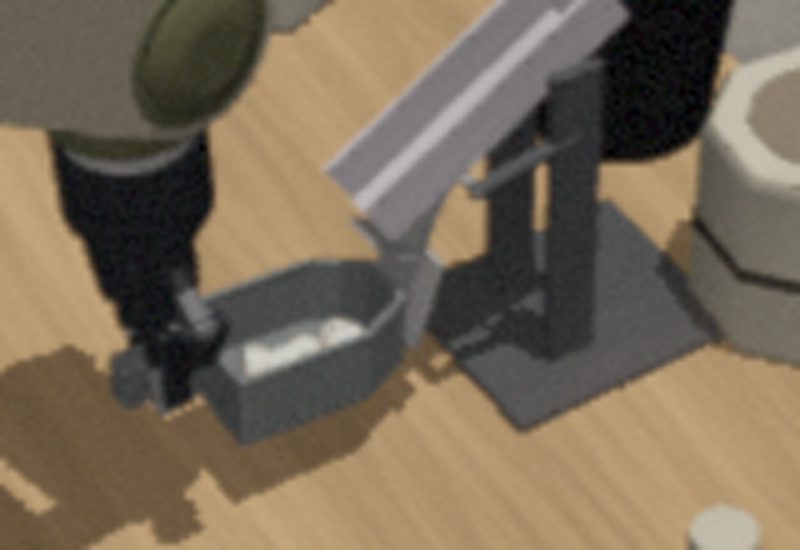

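View pics/wrist6.png

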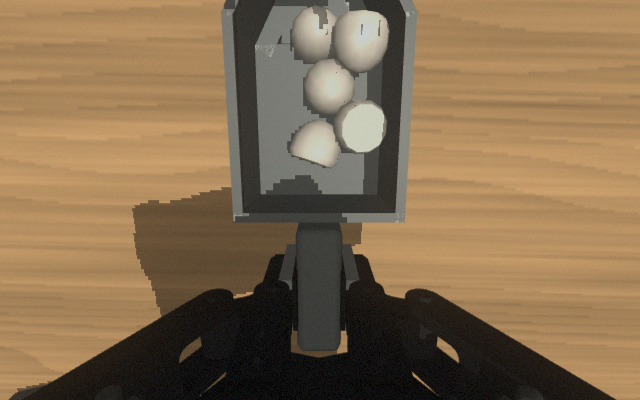

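```bash
python3 - <<'E'
from h import *
import pickle
w1=pickle.load(open("w1.pkl","rb"))
for n,p,z in [("noseL",(157,47),45),("noseR",(164,71),45),("hnd end",(25,100),56),("backL",(52,60),45),("backR",(82,112),45),("taperR",(152,98),45)]:
    print(n,np.round(atz("wrist",p,z,w1),0))
E
```

```text
noseL [ 402. -153.   45.]
noseR [ 407. -180.   45.]
hnd end [ 234. -215.   56.]
backL [ 270. -168.   45.]
backR [ 294. -229.   45.]
taperR [ 387. -212.   45.]
```

Emit:
play_rows([
  [[0,0.008,0],[0,0,0]],
  [[0,0.012,0],[0,0,0]],
  [[0,0.016,0],[0,0,0]],
  [[0,0.02,0],[0,0,0]],
  [[0,0.02,0],[0,0,0]],
  [[0,0.016,0],[0,0,0]],
  [[0,0.012,0],[0,0,0]],
  [[0,0,0],[0,0,0]],
])

```text
time_s: 11.4
eef_pos: [397.8, 249.2, 78.7]
ee_rot: [-0.001, 0.714, -0.7, 0.0]
force: [-0.2, -0.7, -4.6]
grip_width: 0.2
```

Emit:
play_rows([
  [[0,0,0],[0,0,0.075]],
  [[0,0,0],[0,0,0.0755]],
  [[0.02,-0.0058,0],[0,0,0]],
  [[0.04,-0.0058,0],[0,0,0]],
  [[0.047,-0.0058,0],[0,0,0]],
  [[0.047,-0.0058,0],[0,0,0]],
  [[0.047,-0.0058,0],[0,0,0]],
  [[0.047,-0.0058,0],[0,0,0]],
  [[0.047,-0.0058,0],[0,0,0]],
  [[0.047,-0.0058,0],[0,0,0]],
  [[0.047,-0.0058,0],[0,0,0]],
  [[0.047,-0.0058,0],[0,0,0]],
  [[0.047,-0.0058,0],[0,0,0]],
  [[0.047,-0.0058,0],[0,0,0]],
  [[0.047,-0.0058,0],[0,0,0]],
  [[0.04,-0.0058,0],[0,0,0]],
  [[0.02,-0.0058,0],[0,0,0]],
  [[0.01,-0.0058,0],[0,0,0]],
  [[0,0,0],[0,0,0]],
  [[0,0,0],[0,0,0]],
])

```text
time_s: 13.4
eef_pos: [420.4, -239.7, 78.2]
ee_rot: [0.0, -0.672, 0.741, 0.0]
force: [-0.2, 0.5, -4.5]
grip_width: 0.198
```

```bash
cat > ov.py <<'E'
import sys
from h import *
tag,zu=sys.argv[1],float(sys.argv[2])
s=ctrl.sense(); e=s['eef_pos']; q=s['ee_rot']
xt=R.from_quat([q[1],q[2],q[3],q[0]]).as_matrix()
yaw=np.arctan2(-xt[1,1],-xt[0,1])
print(s['time_s'],np.round(e,1),np.round(s['force'],1),np.round(s['wrist_torque'],2),round(s['grip_width'],3),"yaw",yaw.round(4))
u=np.array([np.cos(-.0976),np.sin(-.0976)]);v=np.array([-u[1],u[0]])
b=e[:2]-[706.9,-268.9]; print("handle u,v",b@u,b@v)
for c in ["side","wrist","scene"]:
    inf=cams.camera_info(c); im=cams.capture(c); save(c+tag,im)
    k=lambda P:P2(e[0]+83*np.cos(yaw),e[1]+83*np.sin(yaw),yaw,[(a,b,z+zu) for a,b,z in P])
    crop,kk={"side":((300,180,520,360),3.5),"wrist":((0,0,640,400),1.25),"scene":((130,110,330,260),4)}[c]
    draw(im,c,[(k(RIM),(0,0,255),1),(k(BASE),(0,255,255),1)],crop,kk,c+tag+"o",inf)
E
python3 ov.py 7 55
```

```text
13.4 [ 420.4 -239.7   78.2] [-0.2  0.5 -4.5] [ 0.02  0.31 -0.02] 0.198 yaw -0.0968
handle u,v -287.9958595104647 1.1835222923105964
```

View pics/side7o.png

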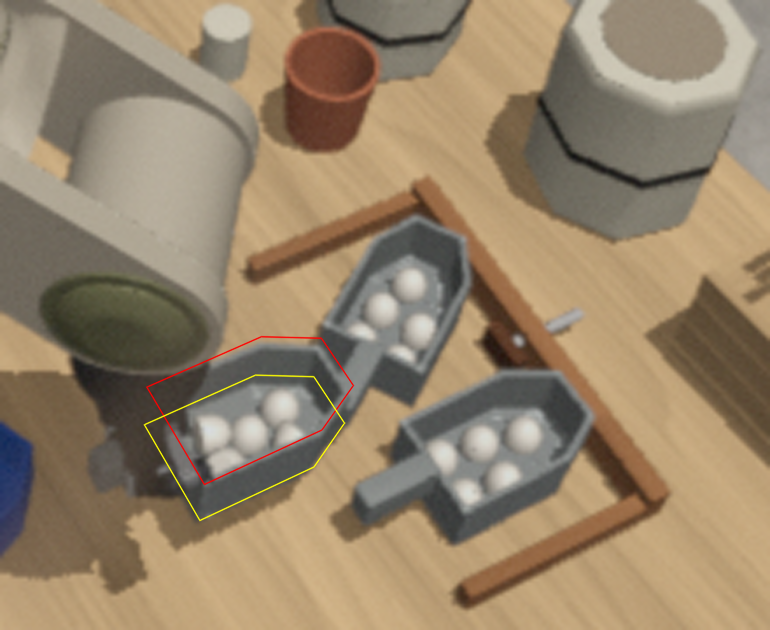

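View pics/wrist7o.png

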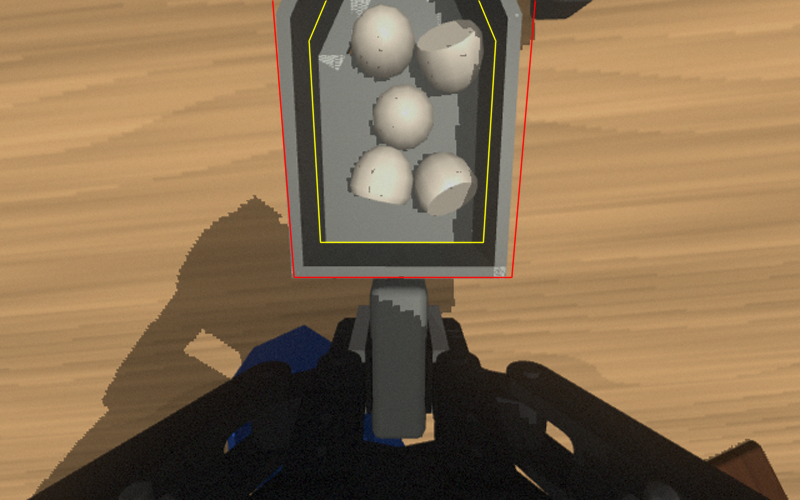

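View pics/scene7o.png

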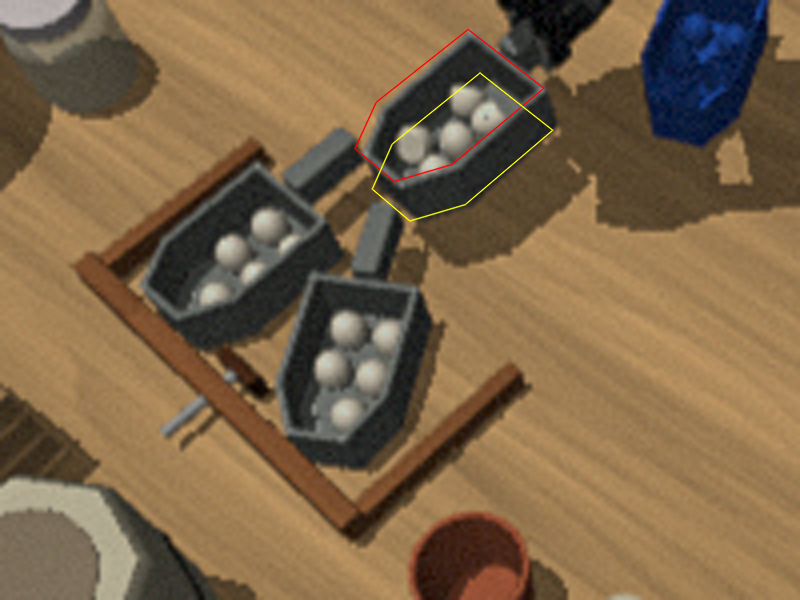

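```bash
python3 - <<'E'
from h import *
from scipy.optimize import least_squares
c=lambda p:np.array(p)/4+[130,110]-.125+.0
px=c([(312,271),(420,289),(398,393),(346,441),(291,433),(282,377)])
f=lambda v:(proj("scene",P2(*v,RIM))-px).ravel()
r=least_squares(f,[650,-204,-.6]);print(r.x,r.fun.reshape(-1,2).round(1).tolist())
v=r.x
im=cv2.imread("pics/scene7.png")[:,:,::-1]
draw(im,"scene",[(P2(*v,RIM),(0,0,255),1),(P2(*v,BASE),(0,255,255),1),(P2(*v,HND),(0,255,0),1)],(180,150,300,250),6,"z7")
im=cv2.imread("pics/side7.png")[:,:,::-1]
draw(im,"side",[(P2(*v,RIM),(0,0,255),1),(P2(*v,BASE),(0,255,255),1),(P2(*v,HND),(0,255,0),1)],(300,220,460,320),5,"z8")
print(P2(*v,[(-83,0,0),(-109.5,0,0),(-109.5,-9,0),(55,0,0)]))
E
```

```text
[ 6.51141955e+02 -2.05580943e+02  4.99086695e-01] [[0.6, -0.0], [0.7, -1.2], [-1.6, 0.6], [1.0, -0.3], [0.1, -0.2], [-0.7, 1.0]]
[[ 578.26629022 -245.30672107    0.        ]
 [ 554.99875869 -257.99025277    0.        ]
 [ 559.30637323 -265.89243329    0.        ]
 [ 699.4330582  -179.25663145    0.        ]]
```

View pics/z7.png

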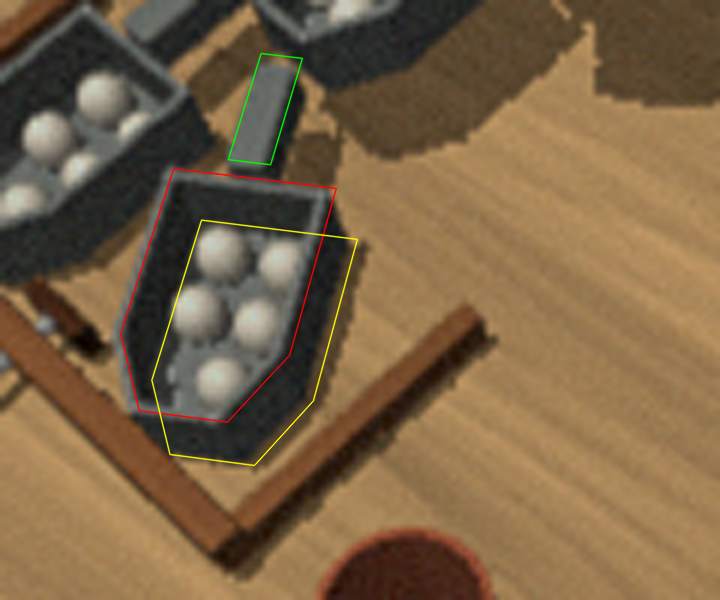

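View pics/z8.png

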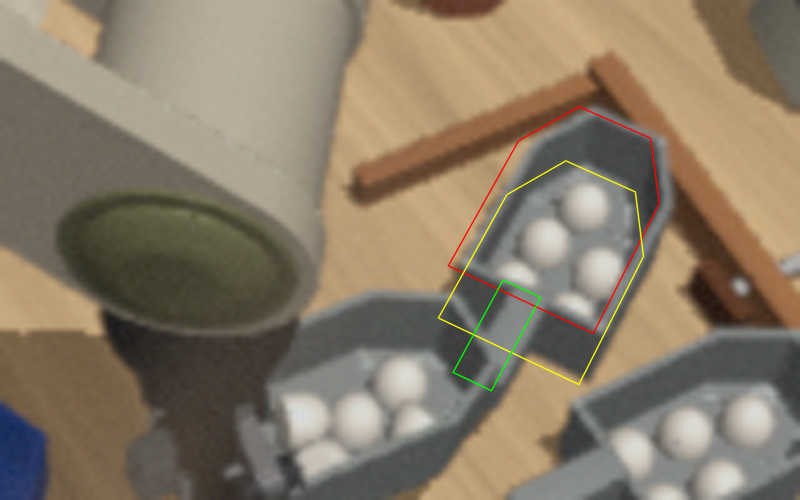

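Emit:
play_rows([
  [[0,0,-0.015],[0,0,0]],
  [[0,0,-0.015],[0,0,0]],
  [[0.01,0.018,0],[0,0,0]],
  [[0.012,0.02,0],[0,0,0]],
  [[0.012,0.018,0],[0,0,0]],
  [[0,0,0.02],[0,0,0]],
  [[0,0,0.03],[0,0,0]],
  [[0,0,0.02],[0,0,0]],
  [[0,0,0.014],[0,0,0]],
  [[0,0,0.008],[0,0,0]],
  [[0,0,0.005],[0,0,0]],
  [[0,0,0],[0,0,0]],
])

```text
time_s: 14.75
eef_pos: [376.5, -262.4, 28.6]
ee_rot: [0.0, -0.672, 0.741, -0.001]
force: [-0.1, 0.7, -0.0]
grip_width: 0.2
```

```bash
python3 ov.py 8 3
```

```text
14.75 [ 376.5 -262.4   28.6] [-0.1  0.7 -0. ] [ 0.1  -0.16  0.07] 0.2 yaw -0.0978
handle u,v -329.50910772650144 -25.72170836837192
```

View pics/side8o.png

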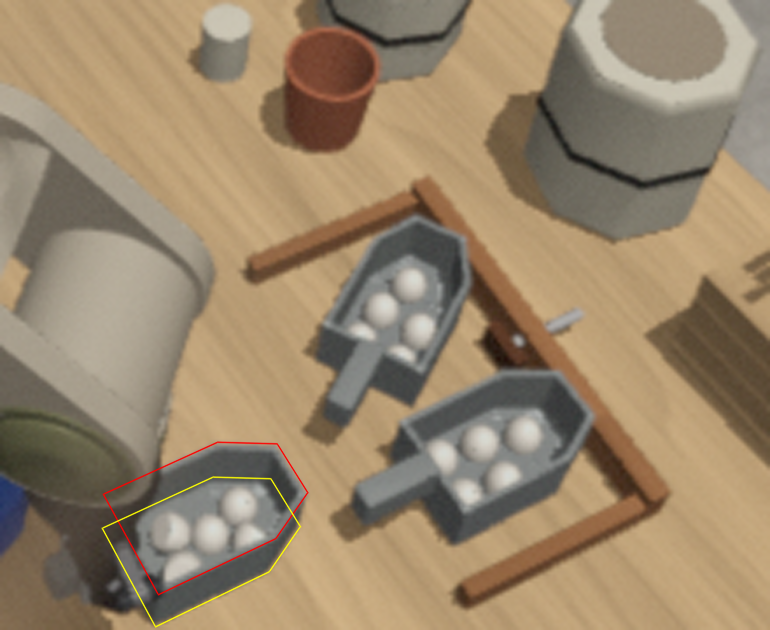

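View pics/scene8.png

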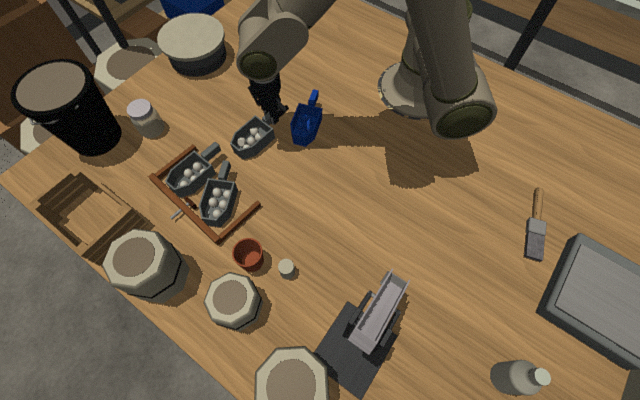

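View pics/wrist8o.png

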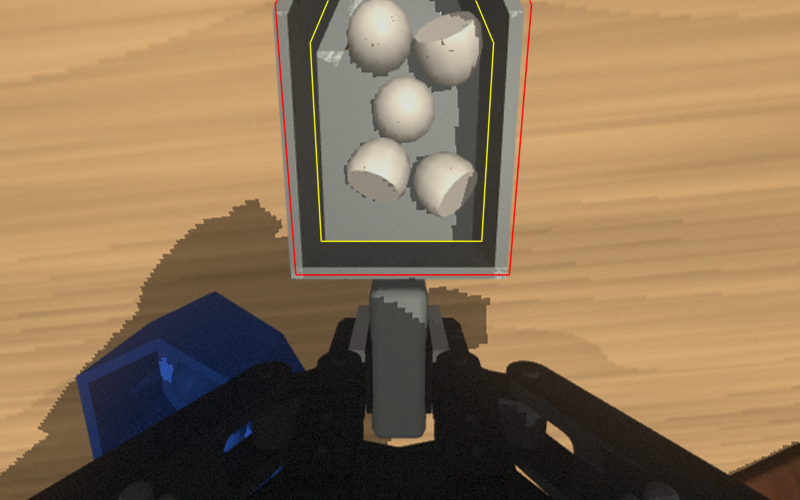

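Emit:
play_rows([
  [[0,0,0.003],[0,0,0]],
  [[0,0,0.003],[0,0,0]],
  [[0,0,0.001],[0,0,0]],
  [[0,0,0],[0,0,0]],
  [[0,0,0],[0,0,0]],
])

```text
time_s: 15.4
eef_pos: [376.0, -262.1, 23.4]
ee_rot: [-0.0, -0.672, 0.741, -0.0]
force: [-6.5, 1.9, 12.2]
grip_width: 0.2
```

Emit:
play_rows([
  [[0,0,0],[0,0,0]],
  [[0,0,0],[0,0,0]],
  [[0,0,0],[0,0,0]],
  [[0,0,0],[0,0,0]],
], grip=0.5)

```text
time_s: 15.8
eef_pos: [376.0, -261.9, 22.7]
ee_rot: [0.0, -0.672, 0.741, 0.0]
force: [0.3, 1.0, -0.4]
grip_width: 0.502
```

Emit:
play_rows([
  [[0,0,-0.02],[0,0,0]],
  [[0,0,-0.04],[0,0,0]],
  [[0,0,-0.043],[0,0,0]],
  [[0,0,-0.04],[0,0,0]],
  [[0.001,-0.03,0],[0,0,0]],
  [[0.001,-0.03,0],[0,0,0]],
  [[0,0,0],[0,0,0]],
  [[0,0,0],[0,0,0]],
])

```text
time_s: 16.6
eef_pos: [420.4, -267.5, 129.6]
ee_rot: [-0.0, -0.672, 0.741, 0.001]
force: [0.1, -0.4, 0.1]
grip_width: 0.502
```

```bash
python3 - <<'E'
from h import *
import pickle
s=ctrl.sense();inf=cams.camera_info("wrist"); im=cams.capture("wrist"); save("wrist9",im); pickle.dump(inf,open("w9.pkl","wb"))
print(s['time_s'],s['eef_pos'],s['ee_rot'])
v=(653,-208,.49); r=(640.8,-322.3,-.0723)
draw(im,"wrist",[(P2(*a,Q),c,1) for a in (v,r) for Q,c in ((RIM,(0,0,255)),(HND,(0,255,0)))],(0,0,640,400),1.25,"w9o",inf)
E
```

```text
16.6 [ 420.4057364  -267.50924296  129.63066063] [-5.38485085e-05 -6.71918455e-01  7.40624958e-01  5.07403187e-04]
```

View pics/w9o.png

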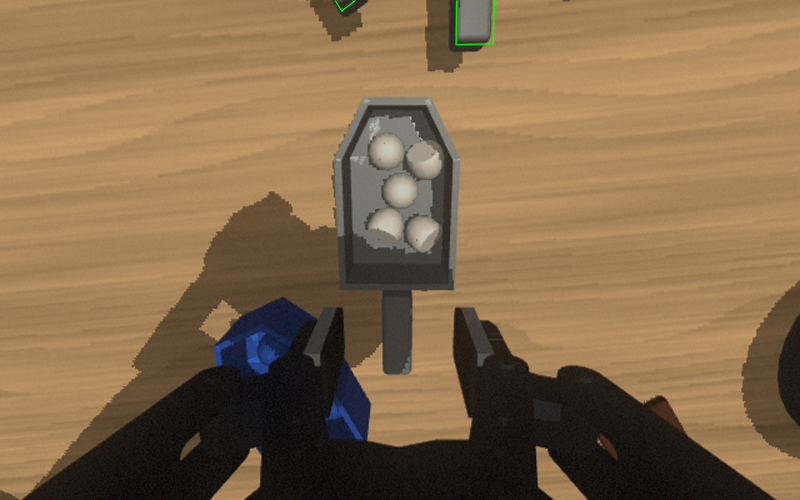

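Emit:
play_rows([
  [[0.001,-0.04,0],[0,0,0]],
  [[0.001,-0.05,0],[0,0,0]],
  [[0.001,-0.05,0],[0,0,0]],
  [[0,-0.04,0],[0,0,0]],
  [[0,-0.018,0],[0,0,0]],
  [[0,0,0],[0,0,0]],
  [[0,0,0],[0,0,0]],
], grip=1)

```text
time_s: 17.35
eef_pos: [567.2, -284.6, 129.7]
ee_rot: [-0.0, -0.672, 0.741, 0.001]
force: [-0.9, 0.3, 0.3]
grip_width: 0.003
```

```bash
python3 - <<'E'
from h import *
import pickle
s=ctrl.sense();inf=cams.camera_info("wrist"); im=cams.capture("wrist"); save("wrist10",im); pickle.dump(inf,open("w10.pkl","wb"))
print(s['time_s'],s['eef_pos'],s['ee_rot'],s['grip_width'])
v=(653,-208,.49); r=(640.8,-322.3,-.0723)
e=s['eef_pos']; F=P2(e[0],e[1],-.097,[(-11,-14.5,42),(11,-14.5,42),(11,14.5,42),(-11,14.5,42)])
draw(im,"wrist",[(P2(*a,Q),c,1) for a in (v,r) for Q,c in ((RIM,(0,0,255)),(HND,(0,255,0)))]+[(F,(255,0,255),1)],(0,0,640,400),1.25,"w10o",inf)
im=cams.capture("side"); save("side10",im)
draw(im,"side",[(F,(255,0,255),1)],(300,180,520,360),3.5,"side10o")
E
```

```text
17.35 [ 567.20020328 -284.5565377   129.70827287] [-2.07763832e-04 -6.71596340e-01  7.40916991e-01  5.69606683e-04] 0.002905209744084785
```

View pics/w10o.png

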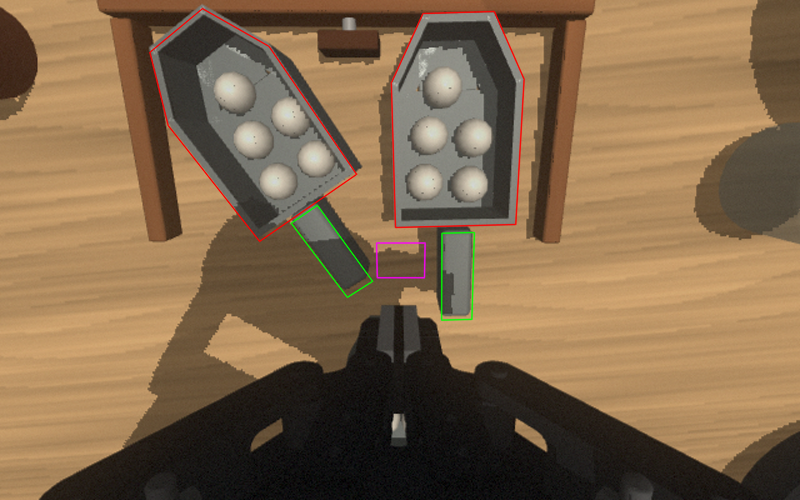

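View pics/side10o.png

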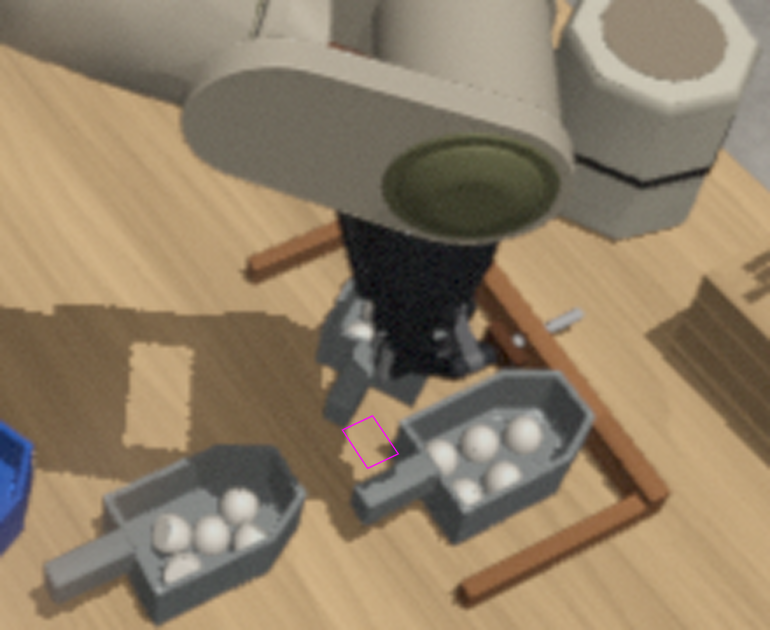

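Emit:
play_rows([
  [[0.004,-0.004,0.03],[0,0,0]],
  [[0,0,0.04],[0,0,0]],
  [[0,0,0.03],[0,0,0]],
  [[0,0,0.02],[0,0,0]],
  [[0,0,0.009],[0,0,0]],
  [[0,0,0],[0,0,0]],
])

```text
time_s: 18.05
eef_pos: [570.6, -287.9, 33.2]
ee_rot: [-0.0, -0.672, 0.741, 0.0]
force: [1.0, 0.3, 0.1]
grip_width: -0.002
```

Emit:
play_rows([
  [[-0.006,0,0],[0,0,0]],
  [[-0.008,0,0],[0,0,0]],
  [[-0.008,0,0],[0,0,0]],
  [[-0.008,0,0],[0,0,0]],
  [[-0.008,0,0],[0,0,0]],
  [[-0.008,0,0],[0,0,0]],
  [[-0.008,0,0],[0,0,0]],
  [[-0.008,0,0],[0,0,0]],
  [[-0.008,0,0],[0,0,0]],
  [[-0.008,0,0],[0,0,0]],
  [[-0.006,0,0],[0,0,0]],
  [[0,0,0],[0,0,0]],
])

```text
time_s: 19.25
eef_pos: [577.1, -224.4, 33.3]
ee_rot: [0.0, -0.672, 0.741, 0.0]
force: [0.1, -0.0, -0.3]
grip_width: -0.001
```

```bash
python3 - <<'E'
from h import *
import pickle
s=ctrl.sense();inf=cams.camera_info("wrist"); im=cams.capture("wrist"); save("wrist11",im); pickle.dump(inf,open("w11.pkl","wb"))
print(s['time_s'],s['eef_pos'],s['force'])
r=(640.8,-322.3,-.0723); v=(651,-204,-.1)
draw(im,"wrist",[(P2(*a,Q),c,1) for a in (v,r) for Q,c in ((RIM,(0,0,255)),(HND,(0,255,0)))],(0,0,640,400),1.25,"w11o",inf)
im=cams.capture("side"); save("side11",im)
draw(im,"side",[],(300,180,520,360),3.5,"side11o")
E
```

```text
19.25 [ 577.12976516 -224.41963303   33.27965113] [ 0.13197775 -0.03715835 -0.25753803]
```

View pics/w11o.png

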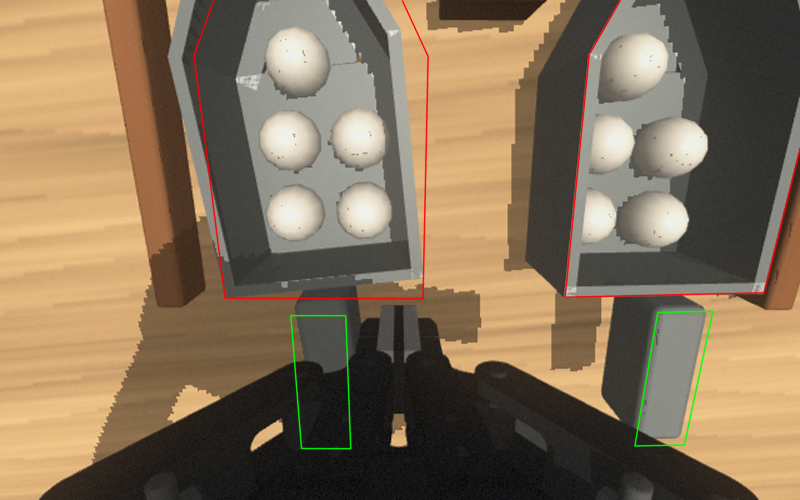

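View pics/side11o.png

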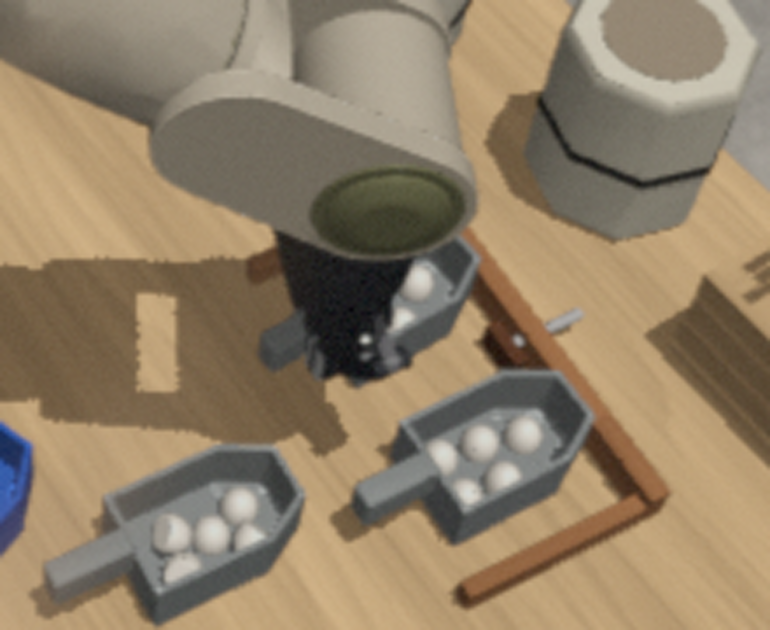

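```bash
python3 - <<'E'
from h import *
import pickle
from scipy.optimize import least_squares
w=pickle.load(open("w11.pkl","rb"))
c=lambda p:(np.array(p))/1.25
px=c([(421,281),(228,294),(174,60),(396,31)]); pts=[RIM[0],RIM[1],RIM[2],RIM[5]]
f=lambda v:(proj("wrist",P2(*v,pts),w)-px).ravel()
r=least_squares(f,[650,-204,0]);v=r.x;print(v,r.fun.reshape(-1,2).round(1).tolist())
u=np.array([np.cos(-.0976),np.sin(-.0976)]);l=np.array([-u[1],u[0]])
for a in P2(*v,[(-55,-35,0),(23,-35,0),(55,-18,0),(55,18,0),(23,35,0),(-55,35,0),(-109,0,0)])[:,:2]: print(((a-[706.9,-268.9])@np.c_[u,l]).round(1))
E
```

```text
[ 6.54482407e+02 -1.98951305e+02  4.67183324e-03] [[1.8, -1.0], [-1.4, 3.8], [-4.5, -1.6], [4.0, 0.4]]
[-110.1   24.1]
[-32.5  32. ]
[-2.4 52.2]
[-6.1 88. ]
[-39.7 101.7]
[-117.3   93.7]
[-167.4   53.4]
```

Emit:
play_rows([
  [[-0.004,0,0],[0,0,0]],
  [[-0.004,0,0],[0,0,0]],
  [[-0.004,0,0],[0,0,0]],
  [[0,0,0],[0,0,0]],
  [[0.006,0,0],[0,0,0]],
  [[0.006,0,0],[0,0,0]],
  [[0,0,-0.029],[0,0,0]],
  [[0,0,-0.05],[0,0,0]],
  [[0,0,-0.05],[0,0,0]],
  [[0.015,0.042,0],[0,0,0]],
  [[0.015,0.05,0],[0,0,0]],
  [[0.015,0.05,0],[0,0,0]],
  [[0.015,0.05,0],[0,0,0]],
  [[0.015,0.05,0],[0,0,0]],
  [[0,0.02,0],[0,0,0]],
  [[0,0,0],[0,0,0]],
])

```text
time_s: 20.95
eef_pos: [374.6, -262.4, 130.4]
ee_rot: [-0.0, -0.671, 0.742, -0.0]
force: [0.7, 0.3, 0.4]
grip_width: 0.002
```

Emit:
play_rows([
  [[0,0,0],[0,0,0]],
  [[0,0,0],[0,0,0]],
  [[0,0,0],[0,0,0]],
], grip=0.5)

```text
time_s: 21.25
eef_pos: [376.6, -261.9, 129.9]
ee_rot: [0.0, -0.672, 0.741, -0.0]
force: [0.7, 0.4, -0.2]
grip_width: 0.491
```

```bash
python3 ov.py 12 0; python3 - <<'E'
from h import *
for n in ("side","scene"):
    im=cv2.imread(f"pics/{n}12.png")[:,:,::-1]
    l=(653,-199,-.06)
E
```

```text
21.25 [ 376.6 -261.9  129.9] [ 0.7  0.4 -0.2] [0.02 0.02 0.03] 0.491 yaw -0.0969
handle u,v -329.3627305660364 -25.22559308727266
```

View pics/side12o.png

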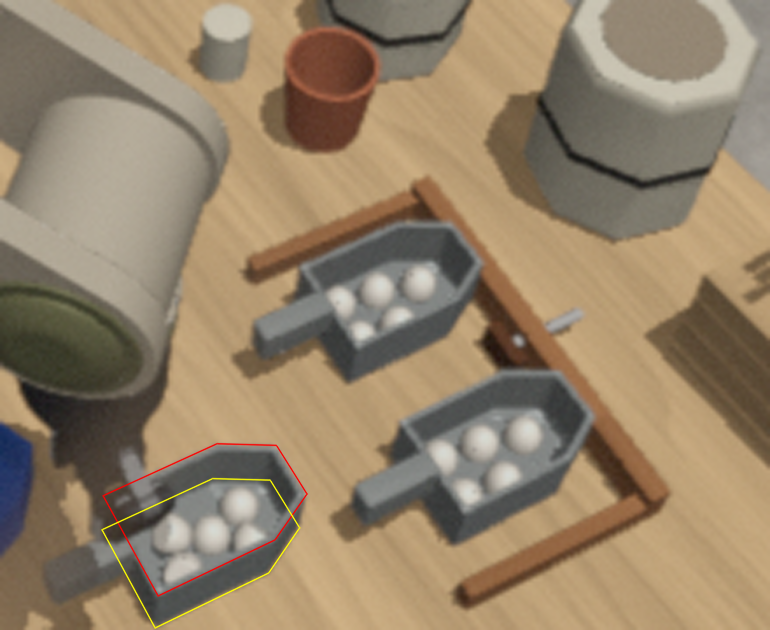

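View pics/wrist12o.png

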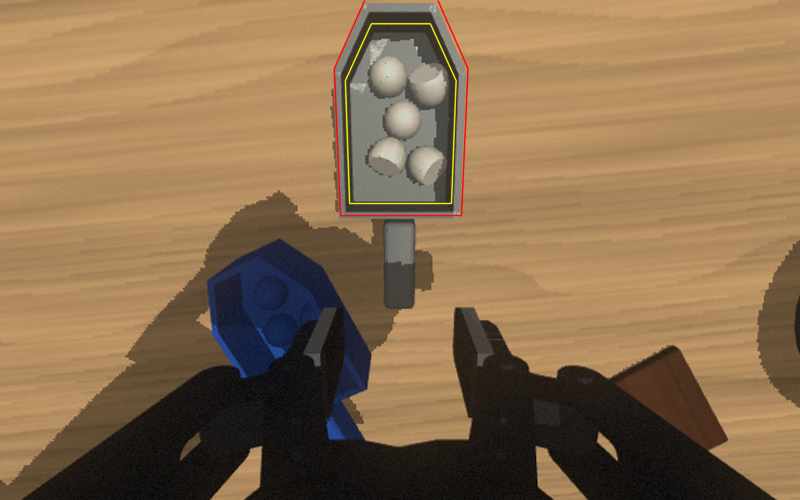

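View pics/scene12o.png

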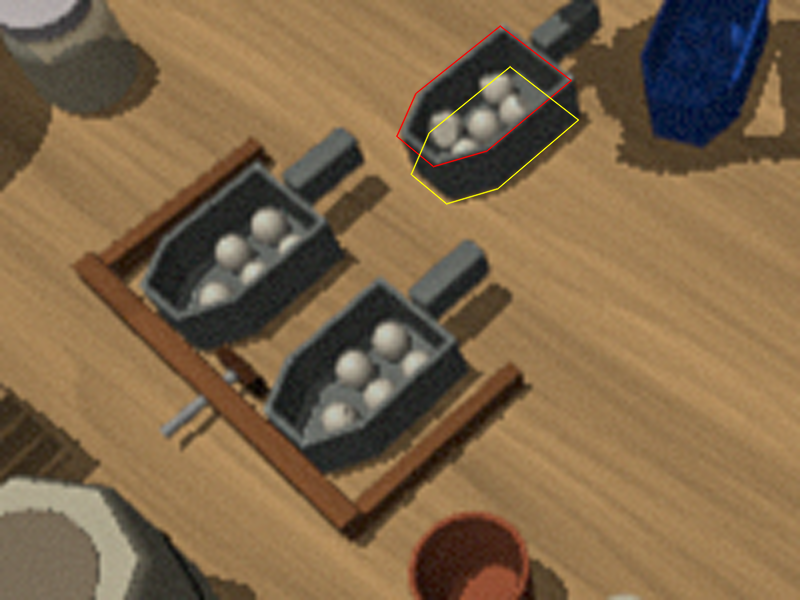

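Emit:
play_rows([
  [[0,0,0.04],[0,0,0]],
  [[0,0,0.045],[0,0,0]],
  [[0,0,0.035],[0,0,0]],
  [[0,0,0.015],[0,0,0]],
  [[0,0,0.008],[0,0,0]],
  [[0,0,0],[0,0,0]],
])

```text
time_s: 22.0
eef_pos: [376.2, -262.1, 22.9]
ee_rot: [-0.0, -0.672, 0.741, -0.0]
force: [0.4, -0.4, 0.0]
grip_width: 0.499
```

Emit:
play_rows([
  [[0,0,0],[0,0,0]],
  [[0,0,0],[0,0,0]],
  [[0,0,0],[0,0,0]],
  [[0,0,0],[0,0,0]],
  [[0,0,0],[0,0,0]],
  [[0,0,0],[0,0,0]],
], grip=1, squeeze=60)

```text
time_s: 22.6
eef_pos: [376.4, -262.4, 23.9]
ee_rot: [-0.0, -0.672, 0.741, -0.001]
force: [-1.2, 1.3, 6.5]
grip_width: 0.201
```

Emit:
play_rows([
  [[-0.006,0,0],[0,0,0]],
  [[-0.008,0,0],[0,0,0]],
  [[-0.01,0,0],[0,0,0]],
  [[-0.01,0,0],[0,0,0]],
  [[0,0,0],[0,0,0]],
])

```text
time_s: 23.1
eef_pos: [379.4, -236.4, 23.8]
ee_rot: [0.0, -0.672, 0.741, -0.001]
force: [2.2, 1.3, 8.6]
grip_width: 0.2
```

```bash
python3 ov.py 13 0
```

```text
23.1 [ 379.4 -236.4   23.8] [2.2 1.3 8.6] [ 0.19 -0.54 -0.06] 0.2 yaw -0.0976
handle u,v -329.11886900119 0.3857684467024486
```

View pics/side13o.png

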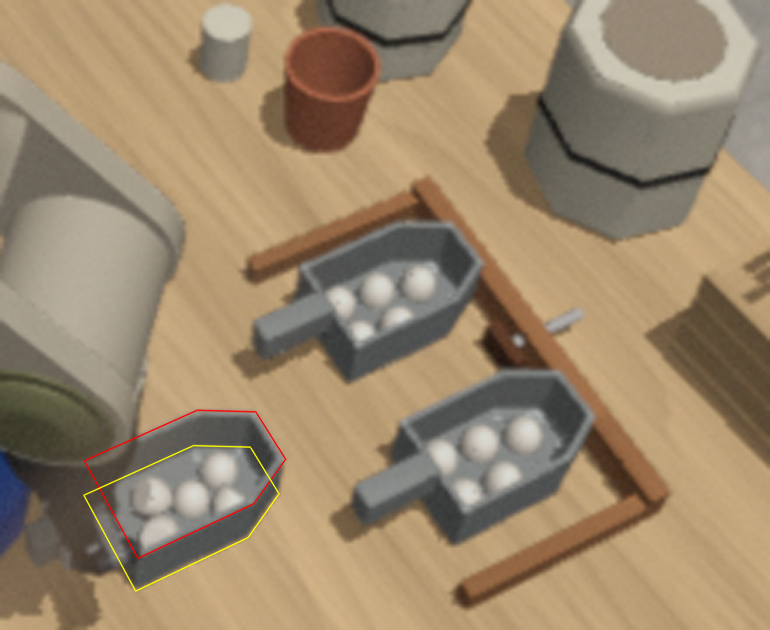

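View pics/wrist13o.png

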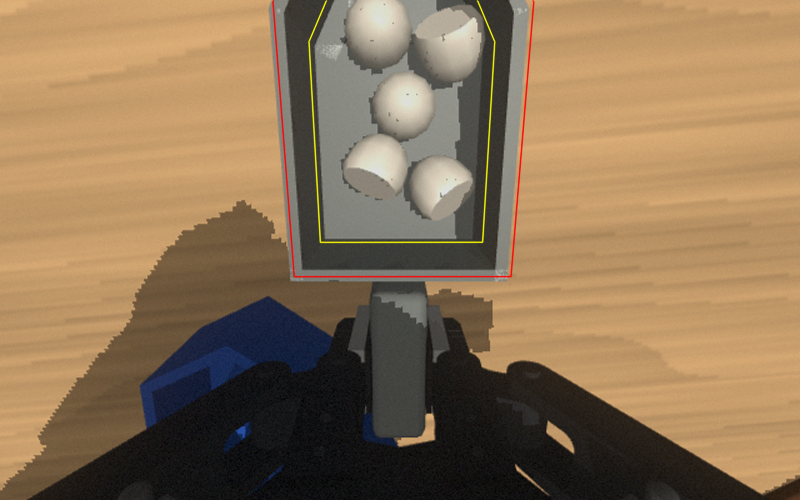

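Emit:
play_rows([
  [[0,-0.006,-0.001],[0,0,0]],
  [[0,-0.012,0],[0,0,0]],
  [[0,-0.016,0],[0,0,0]],
  [[0,-0.016,0],[0,0,0]],
  [[0,-0.016,0],[0,0,0]],
  [[0,-0.016,0],[0,0,0]],
  [[0,-0.012,0],[0,0,0]],
  [[0,0,0],[0,0,0]],
])

```text
time_s: 24.05
eef_pos: [449.9, -243.3, 23.9]
ee_rot: [0.0, -0.672, 0.741, -0.001]
force: [3.6, 0.1, 2.4]
grip_width: 0.2
```

Emit:
play_rows([
  [[0,-0.006,0],[0,0,0]],
  [[0,-0.006,0],[0,0,0]],
  [[0,-0.006,0],[0,0,0]],
  [[0,-0.006,0],[0,0,0]],
  [[0,-0.006,0],[0,0,0]],
  [[0,-0.006,0],[0,0,0]],
  [[0,-0.006,0],[0,0,0]],
  [[0,-0.006,0],[0,0,0]],
  [[0,-0.006,0],[0,0,0]],
])

```text
time_s: 24.95
eef_pos: [487.5, -246.8, 23.9]
ee_rot: [-0.001, -0.672, 0.741, 0.002]
force: [-14.3, 1.1, 12.6]
grip_width: 0.204
```

```bash
python3 ov.py 14 0
```

```text
24.95 [ 487.5 -246.8   23.9] [-14.3   1.1  12.6] [-0.06  1.6   0.  ] 0.204 yaw -0.0972
handle u,v -220.5446699754813 0.5840777966836816
```

View pics/side14o.png

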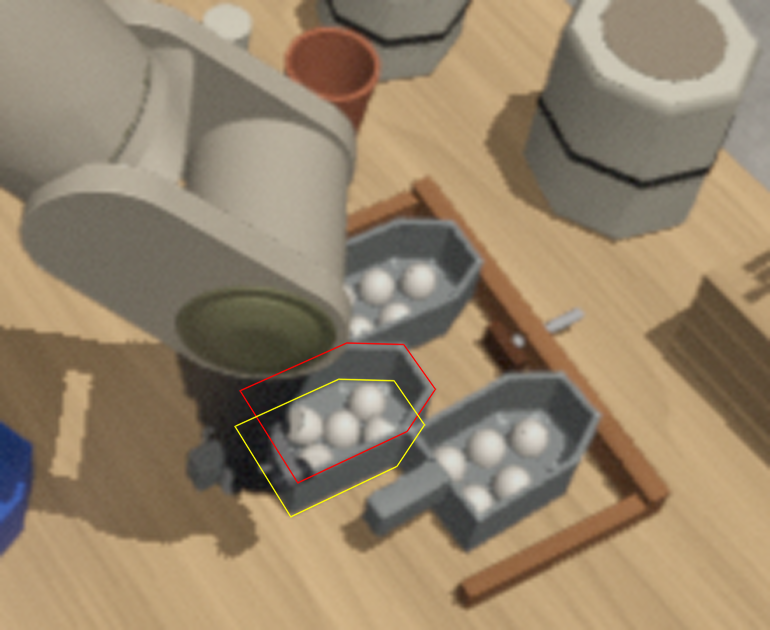

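View pics/wrist14o.png

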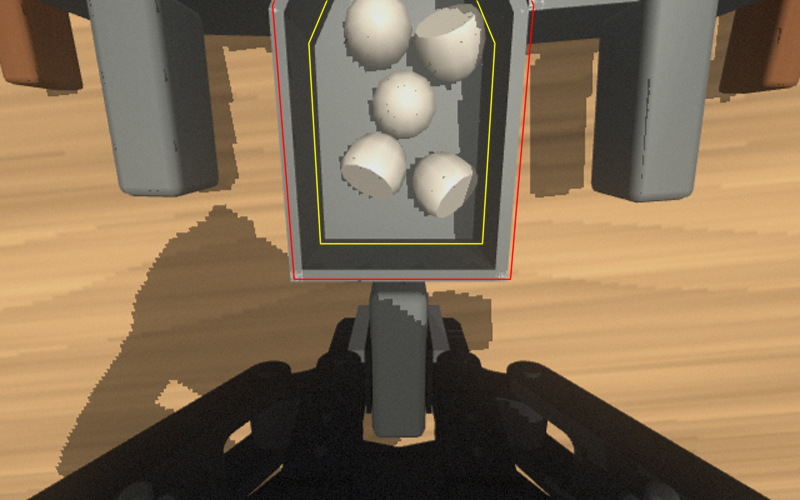

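Emit:
play_rows([
  [[0,-0.005,-0.001],[0,0,0]],
  [[0,-0.005,0],[0,0,0]],
  [[0,-0.005,0],[0,0,0]],
  [[0,-0.005,0],[0,0,0]],
  [[0,-0.005,0],[0,0,0]],
])

```text
time_s: 25.6
eef_pos: [507.6, -249.0, 24.0]
ee_rot: [-0.0, -0.672, 0.741, 0.0]
force: [-3.7, 1.0, -0.8]
grip_width: 0.197
```

Emit:
play_rows([
  [[0,-0.004,0],[0,0,0]],
  [[0,-0.004,0],[0,0,0]],
  [[0,-0.004,0],[0,0,0]],
  [[0,-0.004,0],[0,0,0]],
])

```text
time_s: 26.0
eef_pos: [519.7, -250.3, 24.1]
ee_rot: [-0.0, -0.672, 0.741, 0.0]
force: [-4.1, -0.3, -0.7]
grip_width: 0.2
```

```bash
python3 ov.py 15 0
```

```text
26.0 [ 519.7 -250.3   24.1] [-4.1 -0.3 -0.7] [ 0.02  0.46 -0.01] 0.2 yaw -0.0977
handle u,v -188.1591079917881 0.24802813922128747
```

View pics/side15o.png

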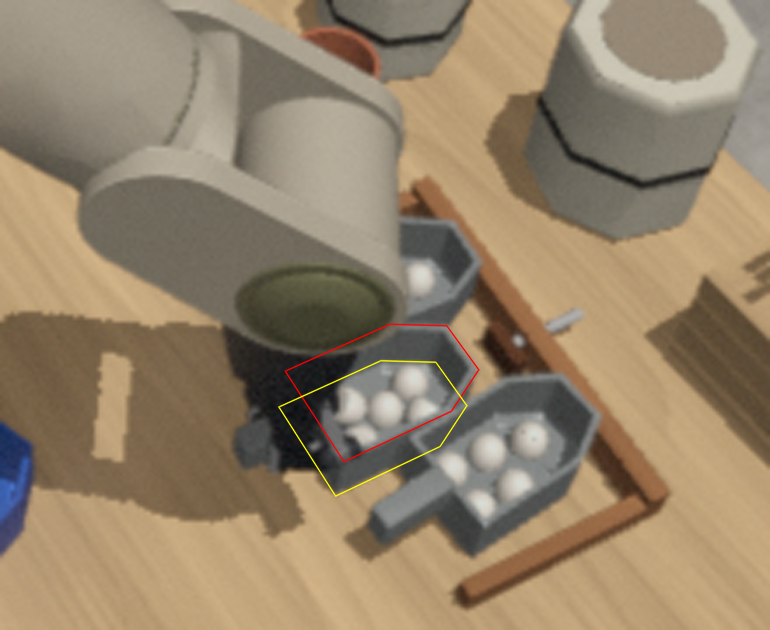

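View pics/scene15o.png

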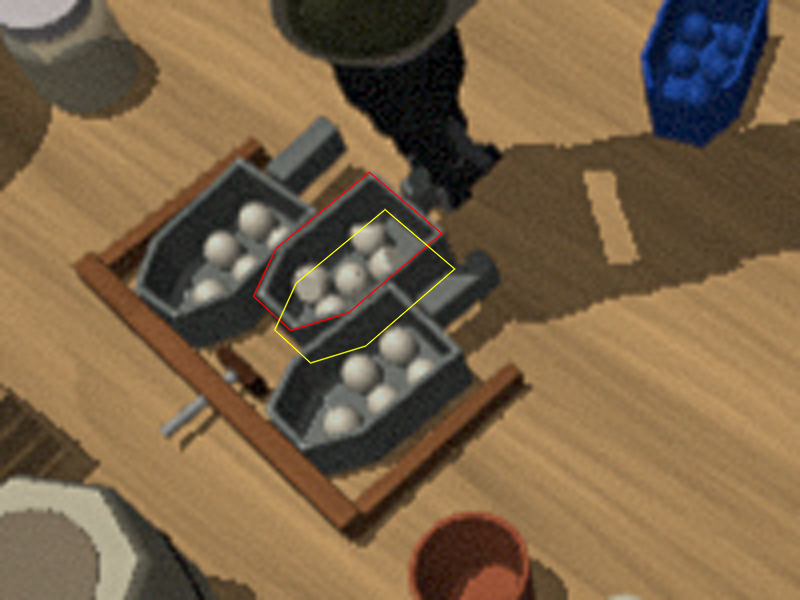

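Emit:
play_rows([
  [[0,-0.005,0],[0,0,0]],
  [[0,-0.005,0],[0,0,0]],
  [[0,-0.005,0],[0,0,0]],
  [[0,-0.005,0],[0,0,0]],
  [[0,-0.005,0],[0,0,0]],
])

```text
time_s: 26.65
eef_pos: [538.5, -252.2, 24.3]
ee_rot: [0.0, -0.672, 0.741, -0.0]
force: [-2.5, 0.8, -2.4]
grip_width: 0.2
```

Emit:
play_rows([
  [[0,-0.002,0],[0,0,0]],
  [[0,-0.002,0],[0,0,0]],
  [[0,-0.002,0],[0,0,0]],
])

```text
time_s: 26.95
eef_pos: [542.8, -252.7, 24.3]
ee_rot: [-0.0, -0.672, 0.741, 0.0]
force: [-3.0, 0.8, -2.8]
grip_width: 0.201
```

Emit:
play_rows([
  [[0,-0.002,0],[0,0,0]],
  [[0,-0.002,0],[0,0,0]],
])

```text
time_s: 27.15
eef_pos: [545.8, -252.9, 24.3]
ee_rot: [0.0, -0.672, 0.741, -0.0]
force: [-1.8, 0.9, -2.1]
grip_width: 0.199
```

Emit:
play_rows([
  [[0,-0.002,0],[0,0,0]],
  [[0,-0.002,0],[0,0,0]],
  [[0,0,0],[0,0,0]],
])

```text
time_s: 27.45
eef_pos: [549.0, -253.3, 24.3]
ee_rot: [0.0, -0.672, 0.741, -0.0]
force: [0.1, -0.3, -3.7]
grip_width: 0.2
```

Emit:
play_rows([
  [[0,-0.002,0],[0,0,0]],
  [[0,-0.002,0],[0,0,0]],
  [[0,0,0],[0,0,0]],
])

```text
time_s: 27.75
eef_pos: [551.9, -253.6, 24.3]
ee_rot: [0.0, -0.672, 0.741, -0.0]
force: [0.2, 0.1, -3.1]
grip_width: 0.202
```

```bash
python3 ov.py 16 0
```

```text
27.75 [ 551.9 -253.6   24.3] [ 0.2  0.1 -3.1] [ 0.05  0.15 -0.01] 0.202 yaw -0.0977
handle u,v -155.75418976487188 0.14174655053135105
```

View pics/side16o.png

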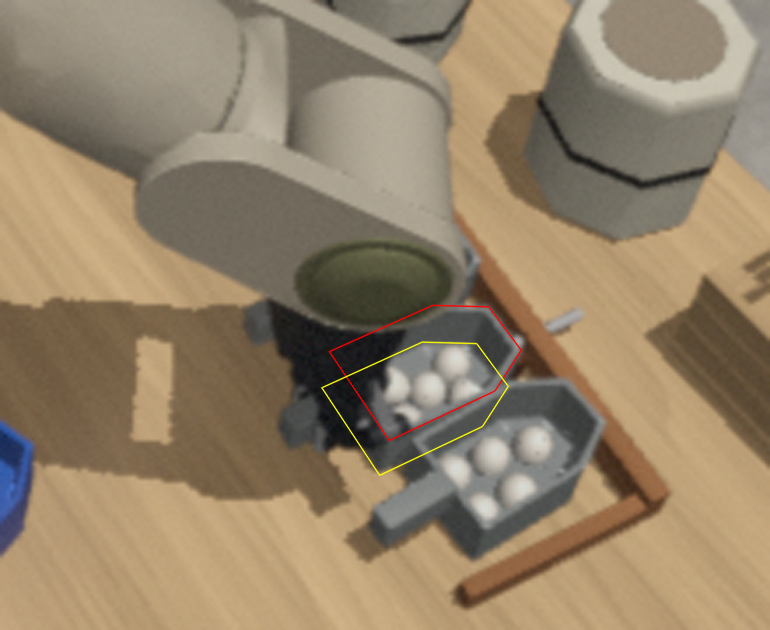

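View pics/scene16o.png

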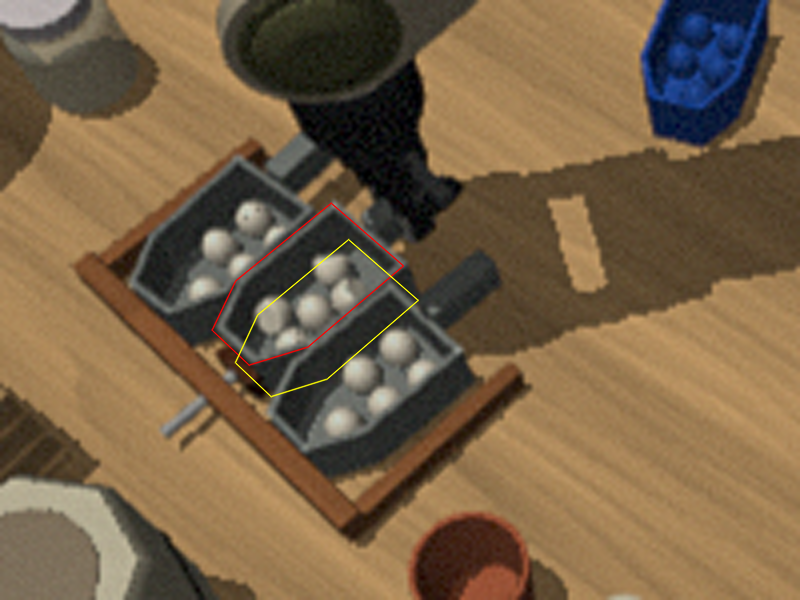

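Emit:
play_rows([
  [[0,-0.001,0.001],[0,0,0]],
  [[0,-0.002,0],[0,0,0]],
  [[0,0,0],[0,0,0]],
])

```text
time_s: 28.2
eef_pos: [552.4, -253.7, 23.9]
ee_rot: [-0.001, -0.672, 0.741, 0.002]
force: [-12.9, 1.5, 6.3]
grip_width: 0.203
```

Emit:
play_rows([
  [[0,-0.002,0],[0,0,0]],
  [[0,0,0],[0,0,0]],
])

```text
time_s: 28.4
eef_pos: [552.5, -253.6, 23.9]
ee_rot: [-0.002, -0.672, 0.741, 0.003]
force: [-21.7, 2.7, 13.2]
grip_width: 0.203
```

Emit:
play_rows([
  [[0,-0.002,0],[0,0,0]],
  [[0,0,0],[0,0,0]],
])

```text
time_s: 28.6
eef_pos: [552.6, -253.5, 23.8]
ee_rot: [-0.003, -0.672, 0.74, 0.005]
force: [-31.0, 3.0, 17.9]
grip_width: 0.201
```

Emit:
play_rows([
  [[0,0.003,0],[0,0,0]],
  [[0,0.0025,0],[0,0,0]],
  [[0,0,0],[0,0,0]],
  [[0,0,0],[0,0,0]],
])

```text
time_s: 29.0
eef_pos: [552.5, -253.6, 23.8]
ee_rot: [-0.0, -0.672, 0.741, 0.0]
force: [-5.3, 1.9, 4.3]
grip_width: 0.203
```

```bash
python3 ov.py 17 0
```

```text
29.0 [ 552.5 -253.6   23.8] [-5.3  1.9  4.3] [0.42 1.08 0.1 ] 0.203 yaw -0.0976
handle u,v -155.13362395776815 0.2074490008298546
```

View pics/wrist17o.png

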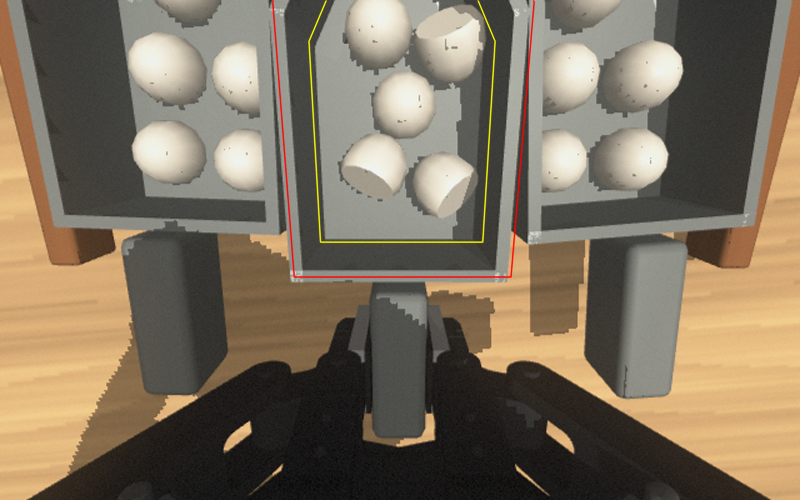

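Emit:
play_rows([
  [[0,0,0],[0,0,0]],
  [[0,0,0],[0,0,0]],
  [[0,0,0],[0,0,0]],
  [[0,0,0],[0,0,0]],
  [[0,0,0],[0,0,0]],
], grip=0.55)

```text
time_s: 29.65
eef_pos: [552.9, -253.7, 23.6]
ee_rot: [0.0, -0.672, 0.741, -0.0]
force: [0.0, -0.6, 0.4]
grip_width: 0.449
```

Emit:
play_rows([
  [[0,0,-0.015],[0,0,0]],
  [[0,0,-0.03],[0,0,0]],
  [[0,0,-0.04],[0,0,0]],
  [[0,0,-0.04],[0,0,0]],
  [[0,0.03,-0.04],[0,0,0]],
  [[0,0.05,-0.03],[0,0,0]],
  [[0,0.05,-0.03],[0,0,0]],
  [[0,0,0],[0,0,0]],
  [[0,0,0],[0,0,0]],
])

```text
time_s: 30.55
eef_pos: [455.8, -244.4, 193.5]
ee_rot: [0.0, -0.671, 0.741, -0.001]
force: [-0.3, -0.0, 0.0]
grip_width: 0.451
```

```bash
python3 - <<'E'
from h import *
import pickle
s=ctrl.sense();print(s['time_s'],s['eef_pos'],s['force'])
yaw=-.0976
D=lambda x,y,w:[(P2(x,y,w,RIM),(0,0,255),1),(P2(x,y,w,BASE),(0,255,255),1)]
m=D(552.5+83*np.cos(yaw),-253.6+83*np.sin(yaw),yaw)
for c,crop,k in (("wrist",(0,0,640,400),1.25),("side",(300,180,520,360),3.5),("scene",(130,110,330,300),4)):
    inf=cams.camera_info(c); im=cams.capture(c); save(c+"18",im); draw(im,c,m if c=="wrist" else [],crop,k,c+"18o",inf)
    if c=="wrist": pickle.dump(inf,open("w18.pkl","wb"))
E
```

```text
30.55 [ 455.78348133 -244.40216762  193.54486018] [-0.30312657 -0.0135273   0.01478615]
```

View pics/wrist18o.png

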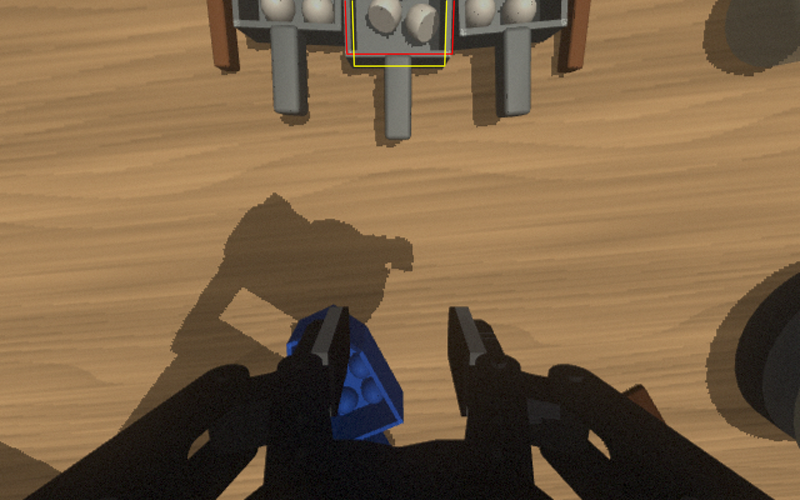

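View pics/side18o.png

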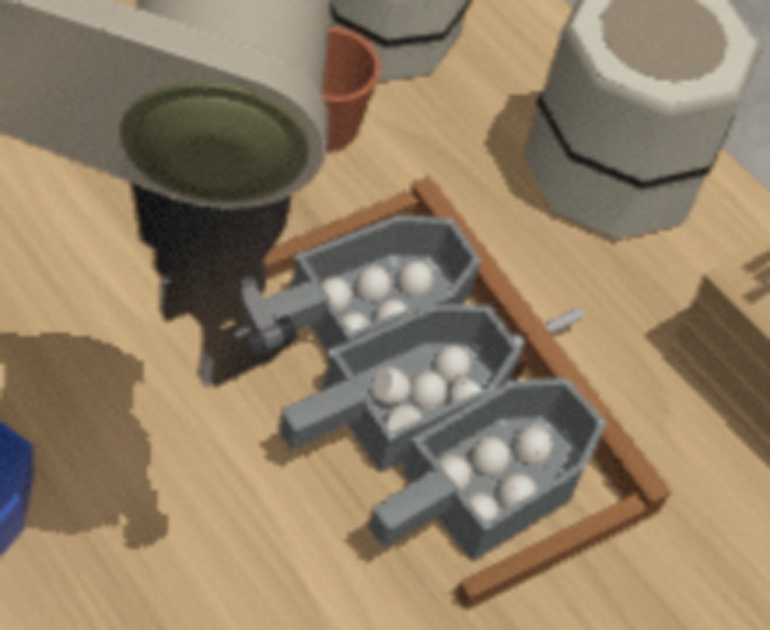

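View pics/scene18o.png

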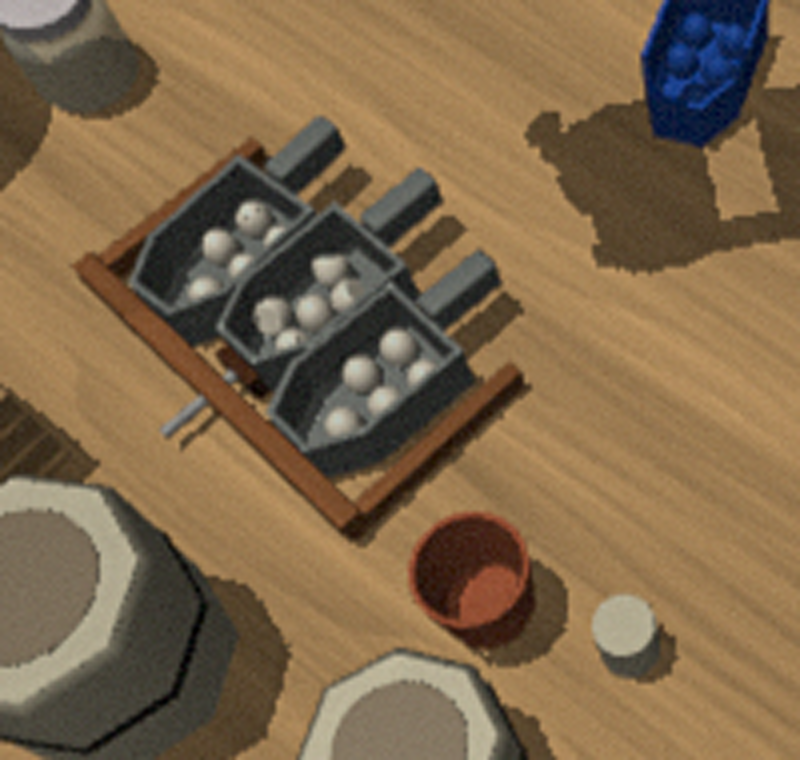

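Emit:
play_rows([
  [[0,-0.03,-0.03],[0,0,0]],
  [[0,-0.05,-0.03],[0,0,0]],
  [[0,-0.05,-0.02],[0,0,0]],
  [[0,-0.03,0],[0,0,0]],
  [[0,0,0],[0,0,0]],
  [[0,0,0],[0,0,0]],
])

```text
time_s: 31.3
eef_pos: [575.2, -255.5, 250.7]
ee_rot: [-0.0, -0.672, 0.741, 0.001]
force: [-0.2, -0.4, 0.4]
grip_width: 0.451
```

```bash
python3 - <<'E'
from h import *
from scipy.optimize import least_squares
inf=cams.camera_info("wrist"); im=cams.capture("wrist"); save("wrist19",im); s=ctrl.sense();print(s['time_s'],s['eef_pos'])
yaw=-.0976;x,y=552.5+83*np.cos(yaw),-253.6+83*np.sin(yaw)
draw(im,"wrist",[(P2(x,y,yaw,RIM),(0,0,255),1),(P2(706.9,-268.9,yaw,RACK),(0,255,0),0)],(200,0,440,160),3.3,"w19o",inf)
E
```

```text
31.35 [ 574.81356544 -255.60281748  251.29080718]
```

View pics/w19o.png

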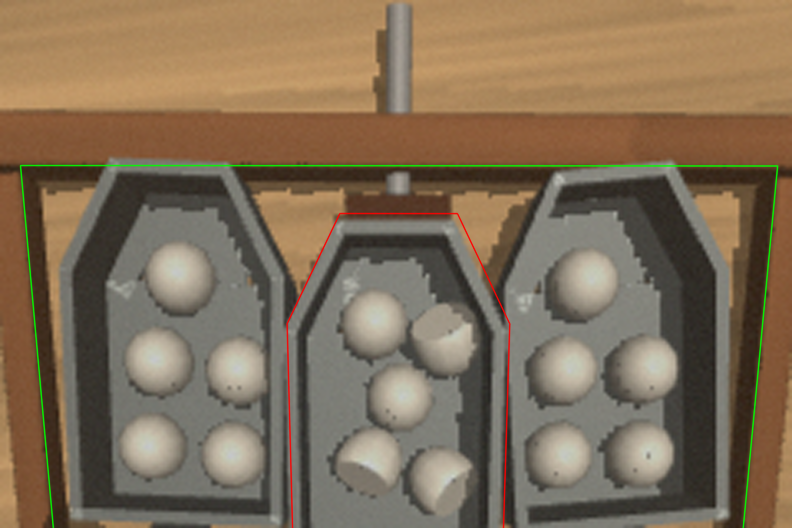

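View pics/wrist19.png

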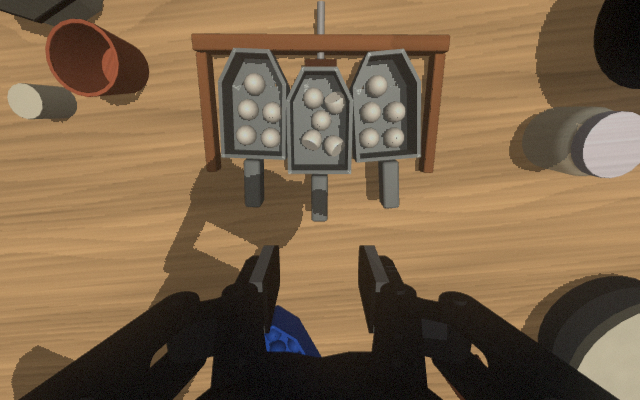

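```bash
python3 - <<'E'
from h import *
import pickle
from scipy.optimize import least_squares
inf=cams.camera_info("wrist")
c=lambda p:np.array(p)/3.3+[200,0]-.35
u=np.array([np.cos(-.0976),np.sin(-.0976)]);l=np.array([-u[1],u[0]])
loc=lambda a:((np.array(a)[:2]-[706.9,-268.9])@np.c_[u,l]).round(1)
print("nose rim",loc(atz("wrist",c((337,219)),45,inf)),loc(atz("wrist",c((460,219)),45,inf)))
print("stop back edge z26",loc(atz("wrist",c((397,195)),26,inf)))
w=pickle.load(open("w10.pkl","rb"))
im=cv2.imread("pics/wrist10.png")[:,:,::-1]
draw(im,"wrist",[],(220,0,340,60),6,"z10")
k=lambda p:np.array(p)/6+[220,0]-.4
im=cv2.imread("pics/wrist19.png")[:,:,::-1]
draw(im,"wrist",[],(285,40,355,90),10,"z19")
E
```

```text
nose rim [-19.1  18.7] [-19.1 -19.1]
stop back edge z26 [-9.6  0.2]
```

View pics/z10.png

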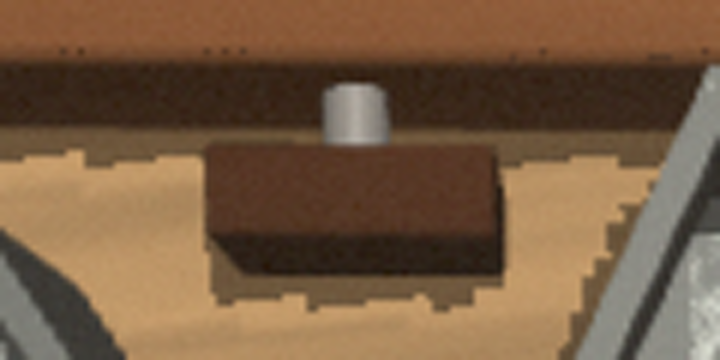

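View pics/z19.png

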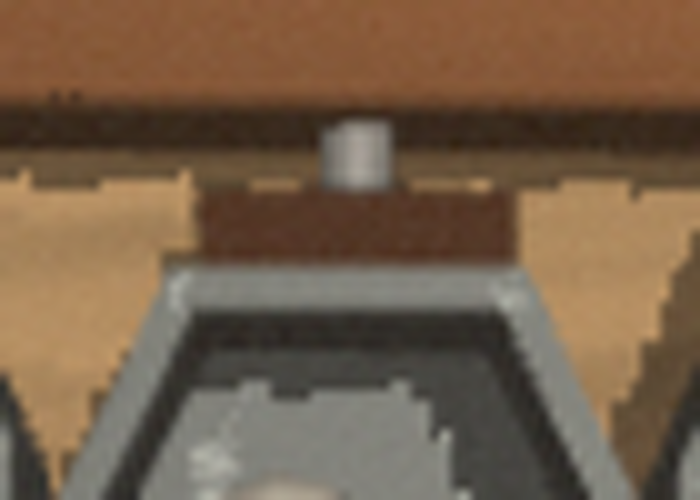

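```bash
python3 - <<'E'
from h import *
print(ctrl.finish_job(), ctrl.sense()['time_s'])
E
```

```text
the job is handed in; nothing more can be done
the job is handed in; nothing more can be done
```

The job is handed in at about 31 s of the 64 s allowed. The dish stands between the two full dishes with all five stones in it. There was one mishap on the way, which I put right.

**What I did**
- I held the dish at the chute, opened the gate with its nose, and all five stones slid in while it was off the table.
- I set the dish on the table in front of the rack, slid it between the two full dishes until the nose met the stop, eased off the pressure and let go.

**Mishap**
- While I carried the loaded dish to the rack, its nose hung slightly low. It caught the left full dish's handle and turned that dish about 0.6 rad on the table, without tipping it or spilling anything.
- I set the loaded dish down and pushed the left handle back with closed fingers. I then gripped the loaded dish again and went on.

**Last checks**
- **Nose at the stop:** the measured nose position is about 19 mm in front of the back rail. The stop face, from the pictures, is at about 19–20 mm.
- **Force at the stop:** contact was clear. I batched the last small steps and briefly pressed with about 31 N, then backed off to about 5 N before releasing.
- **Stones and dishes:** five stones show in the dish, with a full dish of five upright on each side. The dish looks flat in the pictures; I did not measure this separately.
- **Bystanders:** the cup sits at the same pixels in the scene camera as at the start. The plaster cylinder looked unmoved, by eye only.
- **Arm:** it was clear of everything at hand-in.

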